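# Seat the cover of an instrument housing

## Task

Take the red meter off the loose cover and lay it flat on the blue mat, lengthwise along the mat. Then clamp the cover down evenly: turn the four knobs clockwise in two rounds, in each round one knob, then the one diagonally opposite, then the remaining two; in the first round bring each knob about half way (an eighth of a turn), in the second bring each fully home to its stop. Leave the other things on the bench where they are.

Things in the scene. Friction and masses are not known exactly. Their poses are not given: they have to be found in the camera images.
- housing: Grey square metal instrument housing, 186 x 186 mm, fixed to the table; its rim is 70 mm above the table. Origin: centre of its underside. z up. Its place and yaw vary. In its frame (x, y) the knob axes stand at knob_1 (-70, 70), knob_2 (70, 70), knob_3 (70, -70), knob_4 (-70, -70) mm, so knobs 1 and 3 are diagonal partners, and so are 2 and 4.
- cover: Loose aluminium cover plate, 190 x 190 x 10 mm, sitting over four studs on a springy rubber gasket about 6 mm above the housing's rim; the knobs press it down to the rim. Origin: centre of its underside, about 76 mm high at the start and about 70 mm when seated. z up.
- meter: Red hand-held test meter, 110 (x) x 52 (y) x 30 (z) mm, about 0.25 kg, lying face up on the middle of the cover at any yaw between the knobs. Origin: centre of its underside; x along its length.
- mat: Blue rest mat for the meter, 170 (x) x 110 (y) x 4 mm, fixed flat on the table to the left or to the right of the housing. Origin: centre of its underside; x along its length.
- tray: Green parts tray, 150 x 110 x 35 mm, fixed, on the other side of the housing from the mat; not needed. Origin: centre of its underside.
- knob_1 (a joint): Turn of clamp knob 1 in rad: 0 fully slack, grows as it is turned clockwise (seen from above), 0.8 is half way, 1.6 (a quarter turn) is home against its hard stop. It starts between 0 and 0.22. It needs about 0.1 N m, stays where it is left, and sinks 4.2 mm per rad (6.7 mm in all).
- knob_1_bar (a point): Centre of the grip bar of knob 1: a black upright bar 60 mm long (along this point's x), 13 mm thick (y), 24 mm high, one end (+x) marked yellow; its centre is about 120 mm above the table when slack, 113 mm when home. Below the bar's underside a 16 mm high neck of 20 mm diameter stands on a steel flange of 34 mm diameter. When home, the yellow end points straight away from the middle of the cover. z up.
- knob_2 (a joint): Turn of clamp knob 2 in rad: 0 fully slack, grows as it is turned clockwise (seen from above), 0.8 is half way, 1.6 (a quarter turn) is home against its hard stop. It starts between 0 and 0.22. It needs about 0.1 N m, stays where it is left, and sinks 4.2 mm per rad (6.7 mm in all).
- knob_2_bar (a point): Centre of the grip bar of knob 2: a black upright bar 60 mm long (along this point's x), 13 mm thick (y), 24 mm high, one end (+x) marked yellow; its centre is about 120 mm above the table when slack, 113 mm when home. Below the bar's underside a 16 mm high neck of 20 mm diameter stands on a steel flange of 34 mm diameter. When home, the yellow end points straight away from the middle of the cover. z up.
- knob_3 (a joint): Turn of clamp knob 3 in rad: 0 fully slack, grows as it is turned clockwise (seen from above), 0.8 is half way, 1.6 (a quarter turn) is home against its hard stop. It starts between 0 and 0.22. It needs about 0.1 N m, stays where it is left, and sinks 4.2 mm per rad (6.7 mm in all).
- knob_3_bar (a point): Centre of the grip bar of knob 3: a black upright bar 60 mm long (along this point's x), 13 mm thick (y), 24 mm high, one end (+x) marked yellow; its centre is about 120 mm above the table when slack, 113 mm when home. Below the bar's underside a 16 mm high neck of 20 mm diameter stands on a steel flange of 34 mm diameter. When home, the yellow end points straight away from the middle of the cover. z up.
- knob_4 (a joint): Turn of clamp knob 4 in rad: 0 fully slack, grows as it is turned clockwise (seen from above), 0.8 is half way, 1.6 (a quarter turn) is home against its hard stop. It starts between 0 and 0.22. It needs about 0.1 N m, stays where it is left, and sinks 4.2 mm per rad (6.7 mm in all).
- knob_4_bar (a point): Centre of the grip bar of knob 4: a black upright bar 60 mm long (along this point's x), 13 mm thick (y), 24 mm high, one end (+x) marked yellow; its centre is about 120 mm above the table when slack, 113 mm when home. Below the bar's underside a 16 mm high neck of 20 mm diameter stands on a steel flange of 34 mm diameter. When home, the yellow end points straight away from the middle of the cover. z up.
- screwdriver: Bystander: orange-handled screwdriver, 180 mm long, lying beside the housing. To be left alone.
- spool: Bystander: yellow spool of solder, 60 mm across, 44 mm high. To be left alone.
- flask: Bystander: white bottle with a blue cap, 52 mm across, 120 mm high, standing beyond the housing. To be left alone.
- power_pack: Bystander: flat black power pack, 120 x 70 x 22 mm. To be left alone.
- mug: Bystander: blue mug, 80 mm across, 90 mm high. To be left alone.
Not all that is in view belongs to the job. There is more than one size of the mat; the one meant has the size given above.

How it is judged:
By the outcome, as a careful person would: the job done as asked, in the order asked, and still so for the second after the job is handed in, with the robot touching nothing.
It also fails if it takes over 72 s, if anything falls off the work surface, if the arm or the gripper's body presses on something with over 40 N, if the wrist force passes 120 N, or if a joint passes its speed limit or range.

## Robot

A 6-joint arm with a two-finger parallel gripper is mounted at the origin on the work surface. World frame = base frame: x ahead of the robot, y to its left, z up, the work surface at z = 0. Lengths are in mm, angles in rad, forces in N, time in s.
With the tool pointing down it reaches from about 275 to 1000 mm from the base axis. Payload 8.4 kg.
Tool frame: the origin (TCP) lies on the mounting face of the last link; the fingertips stand 173 mm ahead of it and the grasp point (between the pads) lies 155 mm ahead of it; z points along the fingers, y is the direction in which the jaws open and shut (so a half turn about z gives the same grasp; the last joint's range is limited). The gripper opens to 85 mm and grips with 20 to 120 N. Pads are 22 mm wide; open, the fingers measure 114 mm over their backs; the gripper's body (76 mm by 85 mm) begins 54 mm behind the grasp point. The pads swing forward as they close: fully open they stand 13 mm farther back than shut.
Start: joints at [1.156, 0.353, 1.633, -0, 1.155, -0.002], TCP at [250.734, 572.505, 404.681] pointing down, gripper open.
Joint ranges: [-2.63, 2.63], [-0.92, 2.1], [0.06, 2.66], [-1.3, 4.44], [0, 2.69], [-3.02, 3.02]. Speed limits (rad/s): [2.22, 2.22, 2.79, 3.14, 3.14, 3.14].

## Interface

Orientations are given as [roll, pitch, yaw] about the fixed x, y, z axes, in that order (R = Rz(yaw) Ry(pitch) Rx(roll)).
In Python, from rig import readout, imaging, ticket gives the robot as it stands.
- The arm moves only by the tool step_arm, never from a script. Its argument "deltas" is a list of rows, each an object with "translation": the shift along the tool's x, y, z in cm, a list of three; "rot": the turn, a rotation vector about the tool's x, y, z in rad, a list of three. In form: [{"translation": [x, y, z], "rot": [rx, ry, rz]}, ...]. A call has 1 to 8 rows; each row is the pose to reach, as a shift and turn from the pose commanded when the call began, along the tool's axes at that moment; what a row does not reach only later rows make up. A row lasts 1/8 s, in which the tool goes at most 62.5 mm and 10.7 degrees, less where a joint would pass 70% of its speed; a pose out of reach is approached as far as the arm can. A call with a gripper value outside its range is refused whole. "grip" is the closure in counts, from 0 (fully open) to 255 (shut), set as the call begins (left out, the last holds). The fingers move at their own pace and stop on an object; "squeeze" is the grip in N (left out, the last holds). Time passes only in rows, so rows that repeat a pose let the fingers close. It gives the time, the measured TCP pose, the force and the opening at its end, in the units of the state.
- readout.sense(): the state, without advancing time (a new reading comes with each control period).
- imaging.grab_frame(name): name is "side" or "top"; returns a dict with "image" (384x512x3 uint8, red, green, blue), "camera_matrix" (3x3 intrinsics, pixels), "world_to_cam" (4x4, takes a point from world to camera coordinates). Camera axes: x right, y up, looking along -z (the intrinsics and any distortion apply to the point x, -y, -z); pixel columns grow to the right and rows downward; lengths in mm; the calibration is good to about 2 mm. A picture is of the moment at which its call begins. There is no depth.
- ticket.sign_off(): hands the job in, once; it reports no verdict.
The state is a dict: "clock": time; "qpos": joint angles; "qvel": joint speeds; "joint_efforts": joint torques, N m; "eef_pos": TCP position; "tcp_rot": TCP orientation; "contact_force": force on the tool from outside, world axes, zero at the start; "wrist_torque": the same for the moment, N m; "opening": opening from 0.0 (shut) to 1.0 (fully open).
Only numpy, scipy, OpenCV 4.12 (cv2) and the standard library are available. Lean on these libraries where they do the work, as an engineer would, in place of code of your own. Each camera call takes 0.05 s, during which the arm holds its last target.

## Working session

There is one attempt and no reset: what is moved stays moved. The work goes in short steps, Python scripts to look and compute and a tool call to move; the robot and the scene stay as the last step left them, time stands still between calls to the robot, and variables do not carry over. Pictures are saved under pics/ and viewed, and the job is handed in when it is done.

Besides the shell and the picture viewer there is one more tool, called after "Call:" in YAML: its name, and indented under it one key for each argument. step_arm: Moves the arm, as the interface text tells. Its arguments: {"type":"object","properties":{"deltas":{"type":"array","items":{"type":"object","properties":{"translation":{"type":"array","items":{"type":"number"}},"rot":{"type":"array","items":{"type":"number"}}}}},"grip":{"type":"number"},"squeeze":{"type":"number"}},"required":["deltas"]}

```bash
ls; mkdir -p pics; python3 - <<'E'
from rig import readout, imaging
import cv2
print(readout.sense())
for n in ("side","top"):
    f=imaging.grab_frame(n)
    cv2.imwrite(f"pics/{n}0.png",cv2.cvtColor(f["image"],cv2.COLOR_RGB2BGR))
    print(n,[k for k in f],f["camera_matrix"],f["world_to_cam"])
    import numpy as np; np.savez(f"{n}0.npz",**{k:f[k] for k in("image","camera_matrix","world_to_cam")})
E
```

```text
pics
{'clock': 0.0, 'qpos': array([ 1.15558156e+00,  3.53637663e-01,  1.63409774e+00,  5.79330448e-06,
        1.15520693e+00, -2.39886533e-03]), 'qvel': array([ 0.00227786, -0.0005002 , -0.00026325, -0.00027481,  0.00023214,
       -0.0016491 ]), 'joint_efforts': array([-3.61460887e-03, -6.05242753e+01, -3.42061973e+01, -3.23421191e-04,
        9.34102776e-03, -9.40749942e-05]), 'eef_pos': array([250.65282708, 572.29408001, 403.98364596]), 'tcp_rot': array([-3.14024300e+00, -8.53467756e-06,  2.72877441e+00]), 'contact_force': array([ 0.13657315, -0.63151291, -0.59579856]), 'wrist_torque': array([-0.01199921, -0.01213834,  0.0535352 ]), 'opening': 1.0010129034259814}
side ['image', 'camera_matrix', 'world_to_cam'] [[421.03459907   0.         248.9177993 ]
 [  0.         421.03459907 191.76867058]
 [  0.           0.           1.        ]] [[ 8.24151253e-01 -5.66249846e-01 -1.16543653e-02 -3.98902073e+02]
 [ 3.91682434e-01  5.54971579e-01  7.33887878e-01 -2.25882499e+02]
 [-4.09096057e-01 -6.09399424e-01  6.79170640e-01 -1.10598169e+03]
 [ 0.00000000e+00  0.00000000e+00  0.00000000e+00  1.00000000e+00]]
top ['image', 'camera_matrix', 'world_to_cam'] [[390.23631623   0.         257.33543315]
 [  0.         390.23631623 189.42239741]
 [  0.           0.           1.        ]] [[ 4.40149545e-03 -9.99885603e-01 -1.44709001e-02 -3.84682805e+01]
 [ 9.86664440e-01  1.98780882e-03  1.62755434e-01 -4.89066529e+02]
 [-1.62708050e-01 -1.49942899e-02  9.86560318e-01 -1.12883801e+03]
 [ 0.00000000e+00  0.00000000e+00  0.00000000e+00  1.00000000e+00]]
```

View pics/top0.png

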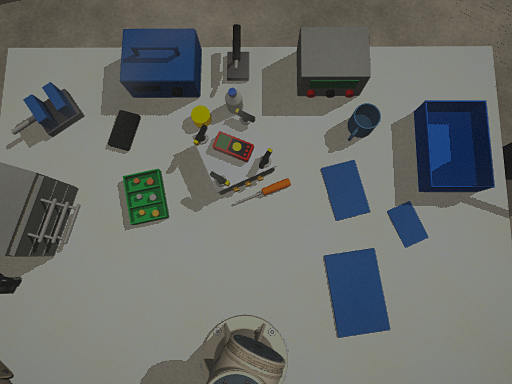

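View pics/side0.png

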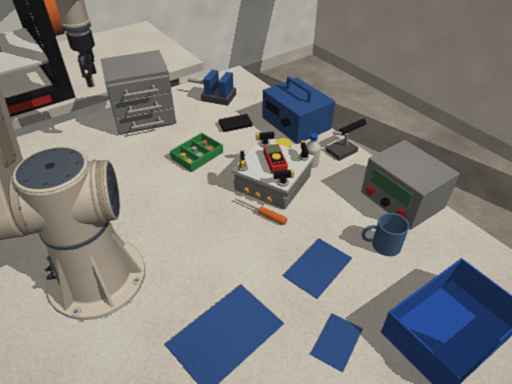

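The top view shows the housing at about (225,165), with the red meter at (233,146). The green tray is at (146,197). There are three blue mats, at (345,190), (407,224) and (357,292). Next I'll measure the mats and enlarge the housing.

```bash
cat > h.py <<'E'
import numpy as np, cv2
def load(n,k=0):
    d=np.load(f"{n}{k}.npz"); return d["image"],d["camera_matrix"],d["world_to_cam"]
def grab(n,k):
    from rig import imaging
    f=imaging.grab_frame(n)
    np.savez(f"{n}{k}.npz",**{q:f[q] for q in("image","camera_matrix","world_to_cam")})
    return load(n,k)
def ray(cam,px):
    im,K,T=cam; v=np.linalg.inv(K)@[px[0],px[1],1.]; v=np.array([v[0],-v[1],-v[2]])
    R=T[:3,:3]; return -R.T@T[:3,3], R.T@v
def onz(cam,px,z):
    c,d=ray(cam,px); return c+d*(z-c[2])/d[2]
def proj(cam,p):
    im,K,T=cam; q=T[:3,:3]@np.asarray(p,float)+T[:3,3]; q=K@[q[0],-q[1],-q[2]]; return q[:2]/q[2]
def tri(c1,p1,c2,p2):
    a,u=ray(c1,p1); b,v=ray(c2,p2); A=np.stack([u,-v],1); s=np.linalg.lstsq(A,b-a,rcond=None)[0]
    x=a+u*s[0]; y=b+v*s[1]; return (x+y)/2, np.linalg.norm(x-y)
def crop(cam,x0,y0,x1,y1,s,name):
    im=cv2.cvtColor(cam[0],cv2.COLOR_RGB2BGR)[y0:y1,x0:x1]
    cv2.imwrite(name,cv2.resize(im,None,fx=s,fy=s,interpolation=cv2.INTER_CUBIC))
E
python3 - <<'E'
from h import *
for n in("top","side"):
    c=load(n); hsv=cv2.cvtColor(c[0],cv2.COLOR_RGB2HSV)
    m=cv2.inRange(hsv,(100,120,60),(120,255,255))
    m=cv2.morphologyEx(m,cv2.MORPH_OPEN,np.ones((3,3)))
    for q in cv2.findContours(m,0,2)[0]:
        if cv2.contourArea(q)<500: continue
        r=cv2.minAreaRect(q); P=np.array([onz(c,p,4) for p in cv2.boxPoints(r)])
        print(n,r,"sides",np.linalg.norm(P[1]-P[0]),np.linalg.norm(P[2]-P[1]),P.mean(0)[:2],P[:,:2].round().tolist())
crop(load("top"),160,80,310,220,5,"pics/t_h.png")
crop(load("side"),215,110,345,230,6,"pics/s_h.png")
crop(load("top"),300,140,450,350,2.8,"pics/t_m.png")
E
```

```text
top ((356.4981994628906, 292.23944091796875), (83.82867431640625, 51.8735466003418), 80.13418579101562) sides 156.0246117241377 239.06920690323417 [ 190.44375642 -329.89600136] [[295.0, -236.0], [322.0, -390.0], [85.0, -421.0], [59.0, -272.0]]
top ((407.2000427246094, 223.90000915527344), (41.14365005493164, 24.59674644470215), 63.43495178222656) sides 76.54348400684813 121.66756148091216 [ 390.72319332 -490.29286316] [[429.0, -432.0], [463.0, -500.0], [352.0, -549.0], [319.0, -481.0]]
top ((345.07550048828125, 189.76414489746094), (54.806861877441406, 34.889583587646484), 74.05460357666016) sides 109.38392721956072 169.56628824936917 [ 495.5240934  -306.20244313] [[562.0, -233.0], [593.0, -338.0], [428.0, -378.0], [399.0, -275.0]]
top ((450.59527587890625, 146.85247802734375), (81.1089859008789, 46.30784606933594), 85.97173309326172) sides 146.8607058877297 260.88192093245954 [ 633.23239206 -639.0135357 ] [[758.0, -567.0], [769.0, -713.0], [508.0, -709.0], [498.0, -567.0]]
top ((158.5, 55.0), (52.0, 73.0), 90.0) sides 243.76912440669236 183.50633271803642 [943.27048167 290.71171966]
[... 606 characters left out ...]
25), (100.00836181640625, 118.86958312988281), 46.97493362426758) sides 384.1192314451109 240.3284952923389 [ 666.81834002 -601.02914556] [[494.0, -512.0], [876.0, -476.0], [812.0, -708.0], [485.0, -708.0]]
side ((316.923583984375, 266.5058898925781), (40.0236701965332, 56.40192413330078), 40.601295471191406) sides 187.12104393699315 117.98993037856329 [ 497.75789667 -302.21501505] [[404.0, -275.0], [582.0, -218.0], [587.0, -336.0], [418.0, -380.0]]
side ((304.2026062011719, 105.41033172607422), (69.30209350585938, 53.26524353027344), 57.38076400756836) sides 345.31147994518864 509.95109846908423 [1003.728824    359.98312025] [[923.0, 532.0], [1255.0, 627.0], [1048.0, 161.0], [789.0, 120.0]]
```

View pics/t_h.png

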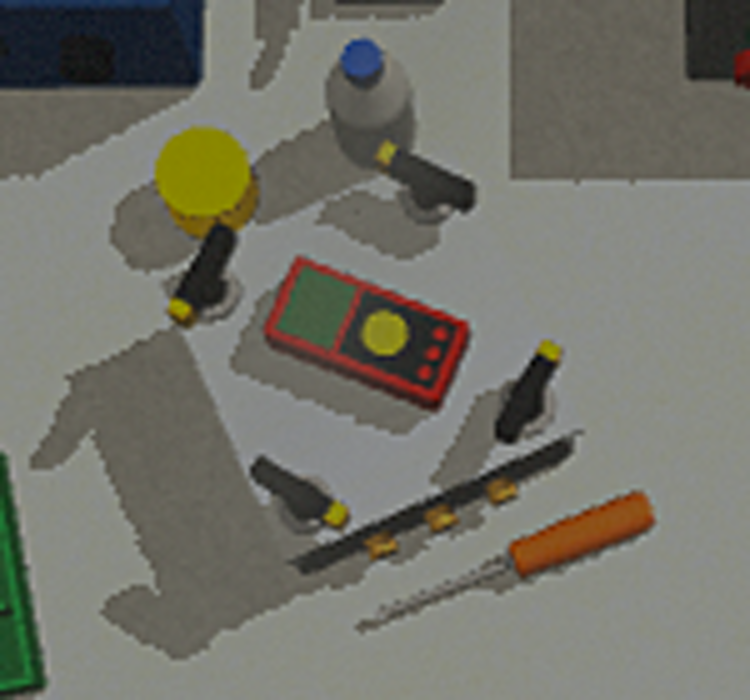

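View pics/s_h.png

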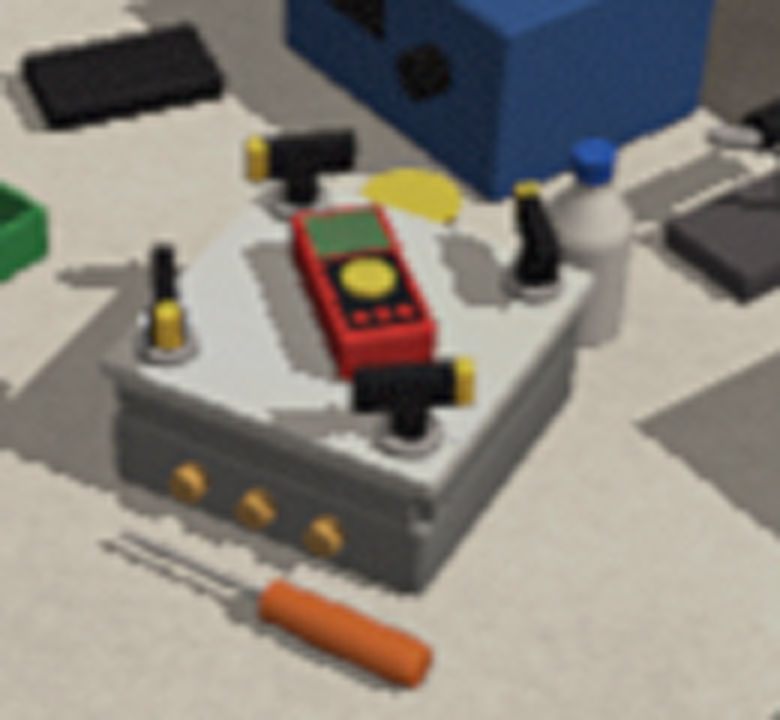

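View pics/t_m.png

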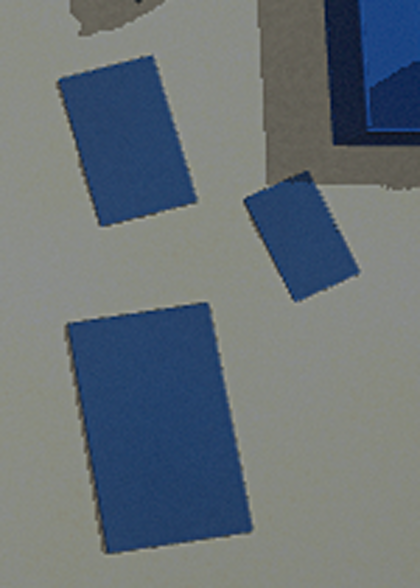

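The three mat candidates in the top view measure 170x109 mm at (345,190), 239x156 at (357,292) and 122x77 at (407,224). The one meant is at (345,190), since only it matches 170x110, and the enlarged crop shows it whole. In the side crop the bars and yellow ends are clear, and the meter lies along one knob diagonal. Next I'll measure the knobs and the meter.

```bash
python3 - <<'E'
from h import *
for n,(x0,y0,x1,y1) in (("top",(185,95,290,200)),("side",(230,125,330,195))):
    c=load(n); hsv=cv2.cvtColor(c[0],cv2.COLOR_RGB2HSV)
    def comps(m,amin,tag):
        M=np.zeros_like(m); M[y0:y1,x0:x1]=m[y0:y1,x0:x1]
        N,l,s,ce=cv2.connectedComponentsWithStats(M)
        for i in range(1,N):
            if s[i,4]>=amin:
                q=cv2.findContours((l==i).astype(np.uint8),0,2)[0][0]; r=cv2.minAreaRect(q)
                print(n,tag,s[i,4],ce[i].round(1),[np.round(v,1) for v in r])
    comps(cv2.inRange(hsv,(20,150,80),(35,255,255)),4,"yel")
    comps(cv2.inRange(hsv,(0,0,0),(180,255,60)),15,"blk")
    comps(cv2.inRange(hsv,(0,150,70),(8,255,255))|cv2.inRange(hsv,(172,150,70),(180,255,255)),30,"red")
E
```

```text
top yel 327 [200.6 115.8] [array([200.5, 116.1]), array([21.3, 18.4]), np.float64(69.4)]
top yel 10 [236.9 109.9] [array([236.8, 109.9]), array([2.2, 3.6]), np.float64(26.6)]
top yel 15 [195.7 141.6] [array([196. , 141.5]), array([3., 4.]), np.float64(90.0)]
top yel 59 [236.6 146.2] [array([236.5, 146. ]), array([7.8, 7.8]), np.float64(45.0)]
top yel 13 [269.4 149.8] [array([269.4, 149.7]), array([4. , 2.7]), np.float64(26.6)]
top yel 6 [260.5 178.3] [array([260.5, 178.5]), array([1., 3.]), np.float64(90.0)]
top yel 14 [226.9 182.4] [array([226.5, 182. ]), array([3., 4.]), np.float64(-0.0)]
top yel 6 [248.3 183.3] [array([248.5, 183.5]), array([1.4, 2.8]), np.float64(45.0)]
top yel 5 [236.6 189.2] [array([236.5, 189.5]), array([1., 3.]), np.float64(90.0)]
top blk 30 [192.   95.5] [array([192. ,  95.5]), array([ 1., 14.]), np.float64(90.0)]
top blk 109 [246.2 116.4] [array([245.5, 117.1]), array([17.8,  8.4]), np.float64(24.4)]
top blk 115 [201.2 133.5] [array([202.1, 133.6]), array([ 8.5, 17.8]), np.float64(29.1)]
top blk 158 [239.3 147.9] [array([239.1, 147.3]), array([19.6, 13.8]),
[... 1054 characters left out ...]
)]
side blk 153 [288.2 130.5] [array([285.5, 133. ]), array([16., 23.]), np.float64(90.0)]
side blk 116 [266.2 136.6] [array([266.5, 137.5]), array([11., 13.]), np.float64(90.0)]
side blk 84 [303.9 150.5] [array([304.5, 150. ]), array([14.,  7.]), np.float64(90.0)]
side blk 16 [327.7 150.1] [array([327.5, 150.5]), array([5., 3.]), np.float64(90.0)]
side blk 24 [242.  155.5] [array([242. , 155.5]), array([7., 2.]), np.float64(90.0)]
side blk 34 [275.8 158.7] [array([276.5, 157.5]), array([ 7., 13.]), np.float64(90.0)]
side blk 150 [281.8 175.3] [array([282. , 176.5]), array([11., 16.]), np.float64(90.0)]
side red 228 [275.1 162.6] [array([274.9, 157.7]), array([29.7, 16.7]), np.float64(68.2)]
```

```bash
python3 - <<'E'
from h import *
t=load("top");s=load("side")
print(ray(t,(0,0))[0],ray(s,(0,0))[0])
def sheet(c,boxes,name,k=16):
    ims=[]
    for (x,y) in boxes:
        im=cv2.cvtColor(c[0],cv2.COLOR_RGB2BGR)[y:y+24,x:x+24]
        im=cv2.convertScaleAbs(cv2.resize(im,None,fx=k,fy=k,interpolation=cv2.INTER_CUBIC),alpha=1.3)
        for g in range(0,24,4):
            cv2.putText(im,str(x+g),(g*k,10),0,.35,(255,0,255),1); cv2.putText(im,str(y+g),(0,g*k+10),0,.35,(255,0,255),1)
            cv2.line(im,(int((g+.5)*k),0),(int((g+.5)*k),24*k),(200,100,200),1);cv2.line(im,(0,int((g+.5)*k)),(24*k,int((g+.5)*k)),(200,100,200),1)
        ims.append(im)
    o=np.vstack([np.hstack(ims[:2]),np.hstack(ims[2:])]); cv2.imwrite(name,o[:,:])
sheet(t,[(233,104),(190,120),(253,146),(208,168)],"pics/tb.png",12)
sheet(s,[(292,138),(252,128),(270,163),(232,148)],"pics/sb.png",12)
E
```

```text
[ 299.04284014  -54.4178335  1192.70835185] [ -35.22289678 -774.50447367  912.27376852]
```

View pics/tb.png

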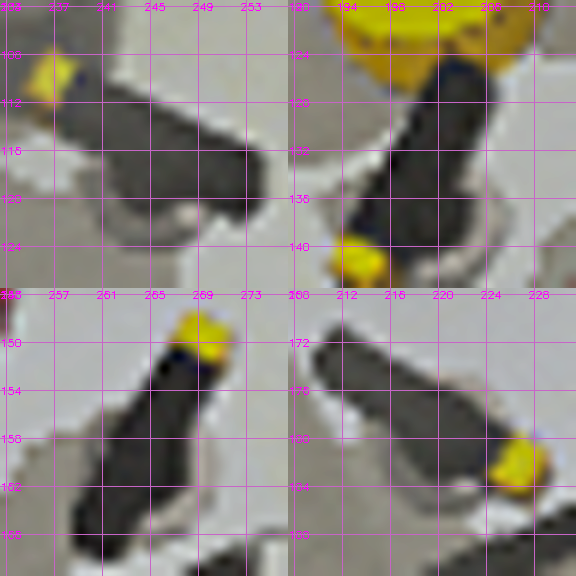

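View pics/sb.png

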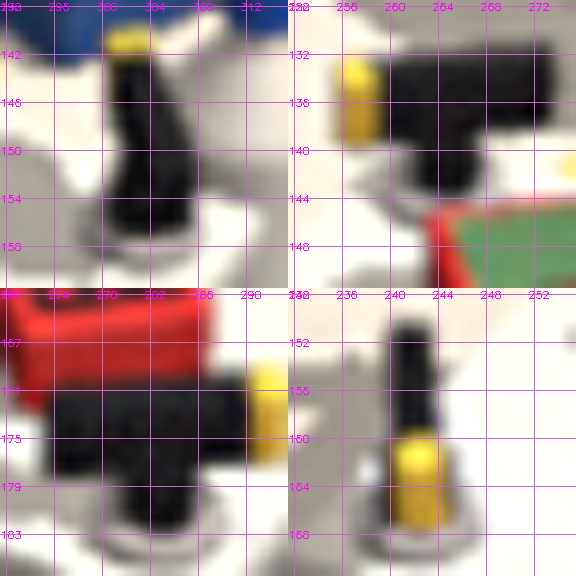

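In the top crop I read these bar end midpoints, yellow end first and then black:

| Knob | Yellow end | Black end |
|---|---|---|
| A | (235.3,109.2) | (253.5,119.5) |
| B | (195,142.2) | (203.5,124.5) |
| C | (269.3,148) | (260.8,165.5) |
| D | (228,181.5) | (210.8,173) |

I'll check these against the 140 mm square and the side view.

```bash
python3 - <<'E'
from h import *
t=load("top");s=load("side")
B={'A':((235.3,109.2),(253.5,119.5)),'B':((195,142.2),(203.5,124.5)),'C':((269.3,148),(260.8,165.5)),'D':((228,181.5),(210.8,173))}
C={}
for k,(y,b) in B.items():
    Y=onz(t,y,131);K=onz(t,b,131); C[k]=((Y+K)/2)[:2]
    print(k,Y.round(1)[:2],K.round(1)[:2],"L",np.linalg.norm(Y-K).round(1),"c",C[k].round(1),"ang",np.degrees(np.arctan2(*(Y-K)[[1,0]])).round(1))
    print("  side proj Ytop, Ktop, axis top/bottom", proj(s,Y).round(1),proj(s,K).round(1),proj(s,[*C[k],131]).round(1),proj(s,[*C[k],92]).round(1), "top flange",proj(t,[*C[k],92]).round(1))
for a,b in("AB","BD","DC","CA"): print(a,b,np.linalg.norm(C[a]-C[b]).round(1))
for a,b in("AD","BC"): d=C[a]-C[b];print(a,b,np.linalg.norm(d).round(1),((C[a]+C[b])/2).round(1),np.degrees(np.arctan2(d[1],d[0])).round(1))
# heights from two views: yellow end top
for k,p,q in (('A',(236.7,109.5),(302,140.7)),('B',(195.9,141),(257.5,133.5)),('C',(268.8,149.3),(291.7,170.5)),('D',(226.8,180.9),(242.2,161.2))):
    x,e=tri(t,p,s,q);print(k,x.round(1),e.round(1))
E
```

```text
A [706.3  25.7] [675.5 -26.5] L 60.6 c [ 6.909e+02 -4.000e-01] ang 59.5
  side proj Ytop, Ktop, axis top/bottom [302.2 140.4] [305.4 152.2] [303.7 146.2] [302.8 156.2] top flange [245. 119.]
B [608.8 138.2] [660.8 115.5] L 56.7 c [634.8 126.8] ang 156.5
  side proj Ytop, Ktop, axis top/bottom [256.1 134. ] [273.3 131.9] [264.7 132.9] [264.6 142.8] top flange [201.4 137.4]
C [592.  -71.3] [541.7 -47.6] L 55.6 c [566.8 -59.5] ang -25.2
  side proj Ytop, Ktop, axis top/bottom [293.2 170.1] [274.3 172.3] [283.8 171.2] [283.2 181.4] top flange [265. 160.]
D [496.2  43.1] [520.2  91.4] L 53.9 c [508.2  67.2] ang -116.4
  side proj Ytop, Ktop, axis top/bottom [243.6 161.9] [241.2 150.9] [242.4 156.3] [242.7 166.4] top flange [220.9 179.9]
A B 139.1
B D 139.9
D C 139.6
C A 137.4
A D 194.8 [599.6  33.4] -20.3
B C 198.3 [600.8  33.7] 70.0
A [703.5  21.9 133.7] 1.9
B [611.9 135.2 133.1] 0.5
C [588.1 -69.8 130.4] 0.6
D [496.3  47.2 131.2] 3.6
```

The knob square comes out at 137–140 mm per side, with its centre near (600.2,33.5) and its diagonals at -20.2° and 69.8°. Bar tops triangulate to z of about 130–134, which agrees with the 132 expected. Next are the meter and the mat.

```bash
cat >> h.py <<'E'
def delta(x,y,gz,yawdeg):
    """tool delta (cm, rad) from measured pose to grasp point x,y,gz with tool down, tool-x along yawdeg"""
    from rig import readout
    from scipy.spatial.transform import Rotation as Ro
    s=readout.sense(); R=Ro.from_euler('xyz',s["tcp_rot"]); G=Ro.from_euler('xyz',[np.pi,0,np.radians(yawdeg)])
    d=R.inv().apply(np.array([x,y,gz+155])-s["eef_pos"])/10
    print("t",s["clock"],"grasp",(s["eef_pos"]-[0,0,155]).round(1),"yaw",np.degrees(s["tcp_rot"][2]).round(1),"open",round(s["opening"]*85,1),"F",s["contact_force"].round(1),"q6",s["qpos"][5].round(2))
    print("delta cm",d.round(2),"rot",(R.inv()*G).as_rotvec().round(3))
E
python3 - <<'E'
from h import *
t=load("top");s=load("side")
T=[(159.6+x/5,79.6+y/5) for x,y in((300,258),(468,322),(437,400),(268,325))]
S=[(214.6+x/6,109.6+y/6) for x,y in((295,213),(382,207),(434,325),(342,345))]
print([ (tri(t,T[i],s,S[j])[0].round(1).tolist(),round(tri(t,T[i],s,S[j])[1],1)) for i,j in((0,0),(1,3),(2,3),(3,0))],)
import itertools
for i in range(4): print(i,[(j,tri(t,T[i],s,S[j])[0].round().tolist(),round(tri(t,T[i],s,S[j])[1],1)) for j in range(4)])
P=np.array([onz(t,p,116)[:2] for p in T]);Q=np.array([onz(s,p,116)[:2] for p in S])
for W in(P,Q):
    print(W.round(1).tolist(),W.mean(0).round(1),[np.linalg.norm(W[i]-W[i-1]).round(1) for i in range(4)])
    for a,b in((0,1),(3,2)) if W is P else ((0,3),(1,2)): d=W[b]-W[a];print(np.degrees(np.arctan2(d[1],d[0])).round(1))
print("knob at meter", proj(t,[600,33.5,116]))
delta(600,33,250,160)
E
```

```text
[([622.4, 79.0, 124.2], np.float64(44.0)), ([585.1, -15.5, 116.7], np.float64(48.0)), ([562.4, -8.1, 114.0], np.float64(0.7)), ([604.4, 88.6, 118.8], np.float64(1.8))]
0 [(0, [622.0, 79.0, 124.0], np.float64(44.0)), (1, [647.0, 71.0, 115.0], np.float64(1.1)), (2, [687.0, 80.0, 8.0], np.float64(14.6)), (3, [663.0, 92.0, 6.0], np.float64(38.6))]
1 [(0, [556.0, -17.0, 212.0], np.float64(51.9)), (1, [577.0, -25.0, 204.0], np.float64(12.0)), (2, [607.0, -25.0, 117.0], np.float64(1.3)), (3, [585.0, -16.0, 117.0], np.float64(48.0))]
2 [(0, [535.0, -10.0, 209.0], np.float64(8.8)), (1, [554.0, -20.0, 205.0], np.float64(31.4)), (2, [581.0, -20.0, 121.0], np.float64(45.8)), (3, [562.0, -8.0, 114.0], np.float64(0.7))]
3 [(0, [604.0, 89.0, 119.0], np.float64(1.8)), (1, [626.0, 78.0, 115.0], np.float64(43.5)), (2, [663.0, 87.0, 11.0], np.float64(61.2)), (3, [643.0, 102.0, 1.0], np.float64(8.2))]
[[645.8, 71.1], [607.9, -25.7], [562.2, -8.4], [606.1, 88.6]] [605.5  31.4] [np.float64(43.4), np.float64(103.9), np.float64(48.8), np.float64(106.4)]
-111.4
-114.4
[[605.8, 91.9], [646.3, 69.6], [607.4, -23.9], [560.5, -10.0]] [605.   31.9] [np.float64(111.5), np.float64(46.3), np.float64(101.3), np.float64(48.9)]
-113.9
-112.6
knob at meter [232.43024137 146.67154036]
t 0.1 grasp [250.6 572.3 249. ] yaw 156.3 open 85.0 F [ 0.7  0.3 -0.5] q6 -0.0
delta cm [-5.364e+01 -3.539e+01 -5.000e-02] rot [-0.001 -0.    -0.064]
```

The meter's top corners triangulate to z of 114–119 (116 expected). Its centre is at about (605,31.5) with the long axis at 67°. I'll move above it.

```bash
python3 -c "
from h import *
delta(605,31.5,180,67)"
```

```text
t 0.1 grasp [250.6 572.3 249. ] yaw 156.3 open 85.0 F [ 0.7  0.3 -0.5] q6 -0.0
delta cm [-54.16 -35.32   6.95] rot [-1.000e-03  1.000e-03  1.559e+00]
```

Call:
step_arm:
  deltas:
    - {"translation": [-4.5, -2.9, 0], "rot": [0, 0, 0.14]}
    - {"translation": [-9, -5.9, 0], "rot": [0, 0, 0.28]}
    - {"translation": [-13.5, -8.8, 0], "rot": [0, 0, 0.42]}
    - {"translation": [-18, -11.8, 0], "rot": [0, 0, 0.56]}
    - {"translation": [-22.5, -14.7, 0], "rot": [0, 0, 0.7]}
    - {"translation": [-27, -17.7, 0], "rot": [0, 0, 0.84]}
    - {"translation": [-31.5, -20.6, 0], "rot": [0, 0, 0.98]}
    - {"translation": [-36, -23.5, 0], "rot": [0, 0, 1.1]}
  grip: 0
  squeeze: 40

```text
clock: 1.1
eef_pos: [486.8, 211.2, 404.5]
tcp_rot: [-3.141, 0.0, 1.625]
contact_force: [0.9, 1.2, -0.3]
opening: 0.998
```

```bash
python3 -c "
from h import *
delta(605,31.5,180,67)"
```

```text
t 1.1 grasp [486.8 211.2 249.5] yaw 93.1 open 84.8 F [ 0.9  1.2 -0.3] q6 0.35
delta cm [-18.58  10.83   6.95] rot [-0.     0.     0.455]
```

Call:
step_arm:
  deltas:
    - {"translation": [-4.6, 2.7, 1], "rot": [0, 0, 0.12]}
    - {"translation": [-9.3, 5.4, 3], "rot": [0, 0, 0.24]}
    - {"translation": [-14, 8.1, 5], "rot": [0, 0, 0.35]}
    - {"translation": [-18.6, 10.8, 6.9], "rot": [0, 0, 0.455]}
    - {"translation": [-18.6, 10.8, 6.9], "rot": [0, 0, 0.455]}
    - {"translation": [-18.6, 10.8, 6.9], "rot": [0, 0, 0.455]}

```text
clock: 1.85
eef_pos: [604.5, 33.4, 335.3]
tcp_rot: [-3.14, 0.0, 1.174]
contact_force: [0.3, 0.5, 0.2]
opening: 0.999
```

```bash
python3 -c "
from h import *
delta(605,31.5,108,67)
t=grab('top',1);s=grab('side',1)
crop(t,160,80,310,200,5,'pics/t1.png');crop(s,205,60,345,190,5,'pics/s1.png')"
```

```text
t 1.85 grasp [604.5  33.4 180.3] yaw 67.2 open 84.9 F [0.3 0.5 0.2] q6 0.45
delta cm [-0.16  0.12  7.23] rot [-0.001  0.     0.004]
```

View pics/t1.png

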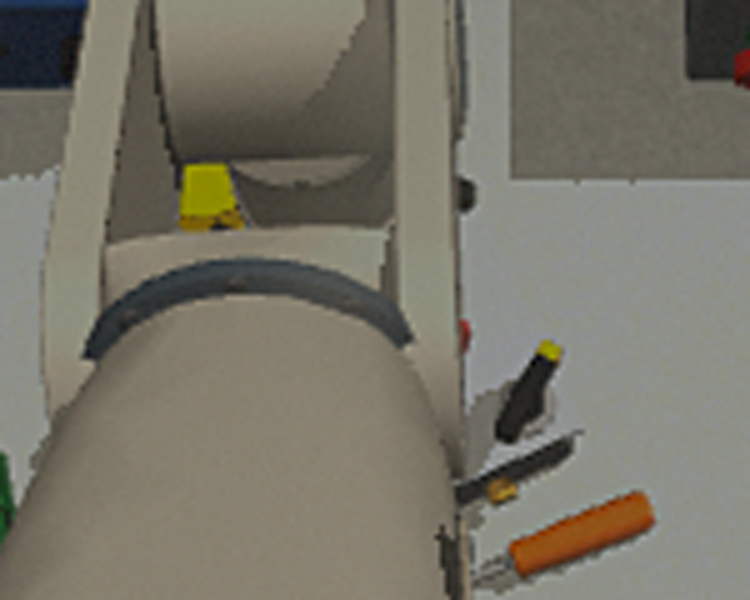

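View pics/s1.png

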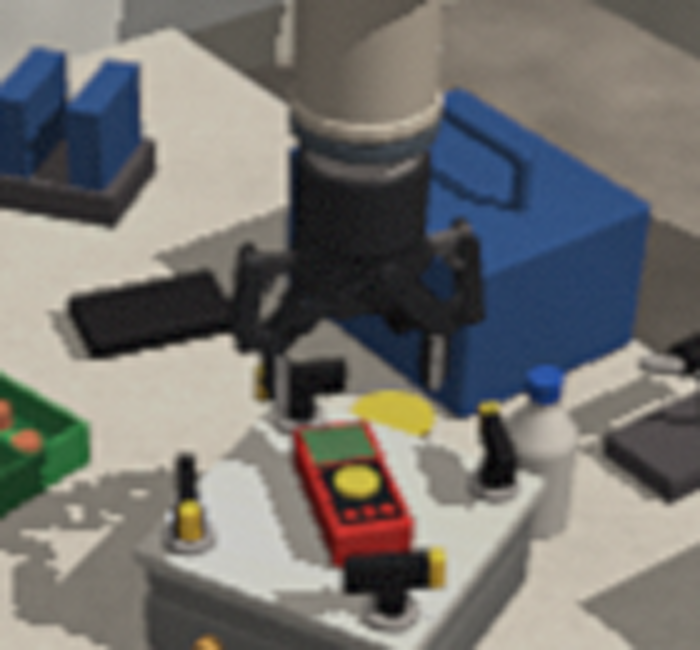

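The side crop shows the open jaws at (240,330) and (435,370), straddling the meter's width line. The top view is blocked by the arm. I'll descend and grasp.

Call:
step_arm:
  deltas:
    - {"translation": [-0.1, 0.1, 2.5], "rot": [0, 0, 0]}
    - {"translation": [-0.1, 0.1, 5], "rot": [0, 0, 0]}
    - {"translation": [-0.1, 0.1, 7.2], "rot": [0, 0, 0]}
    - {"translation": [-0.1, 0.1, 7.2], "rot": [0, 0, 0]}

```text
clock: 2.45
eef_pos: [604.4, 33.2, 262.9]
tcp_rot: [-3.139, 0.001, 1.176]
contact_force: [0.2, 0.3, -0.3]
opening: 1.003
```

Call:
step_arm:
  deltas:
    - {"translation": [0, 0, 0], "rot": [0, 0, 0]}
    - {"translation": [0, 0, 0], "rot": [0, 0, 0]}
    - {"translation": [0, 0, 0], "rot": [0, 0, 0]}
    - {"translation": [0, 0, 0], "rot": [0, 0, 0]}
    - {"translation": [0, 0, 0], "rot": [0, 0, 0]}
    - {"translation": [0, 0, 0], "rot": [0, 0, 0]}
  grip: 255
  squeeze: 40

```text
clock: 3.2
eef_pos: [605.7, 32.4, 264.8]
tcp_rot: [3.14, -0.001, 1.174]
contact_force: [-2.5, 2.6, 6.5]
opening: 0.595
```

```bash
python3 -c "
from h import *
delta(605,31.5,200,67)
s=grab('side',2)
crop(s,205,60,345,190,5,'pics/s2.png')"
```

```text
t 3.2 grasp [605.7  32.4 109.8] yaw 67.3 open 50.6 F [-2.5  2.6  6.5] q6 0.45
delta cm [-0.1  -0.02 -9.02] rot [ 0.001 -0.001  0.004]
```

View pics/s2.png

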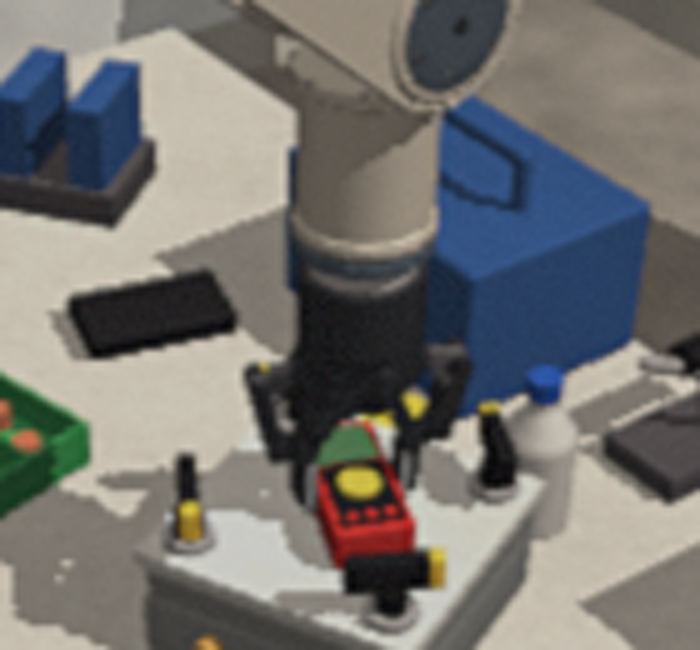

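The meter is gripped, with an opening of about 51 mm, and the crop shows the jaws either side of it at (300,480) and (410,470). I'll lift.

Call:
step_arm:
  deltas:
    - {"translation": [0, 0, -1], "rot": [0, 0, 0]}
    - {"translation": [0, 0, -3], "rot": [0, 0, 0]}
    - {"translation": [0, 0, -6], "rot": [0, 0, 0]}
    - {"translation": [0, 0, -9], "rot": [0, 0, 0]}
    - {"translation": [0, 0, -9], "rot": [0, 0, 0]}

```text
clock: 3.88
eef_pos: [606.1, 32.0, 356.4]
tcp_rot: [3.137, -0.002, 1.174]
contact_force: [0.2, -0.2, -1.6]
opening: 0.599
```

```bash
python3 -c "
from h import *
delta(496,-305,150,14)
s=grab('side',3)
crop(s,205,40,345,190,4,'pics/s3.png')"
```

```text
t 3.875 grasp [606.1  32.  201.4] yaw 67.2 open 50.9 F [ 0.2 -0.2 -1.6] q6 0.45
delta cm [-35.34   2.86   5.08] rot [ 0.003 -0.004  0.929]
```

View pics/s3.png

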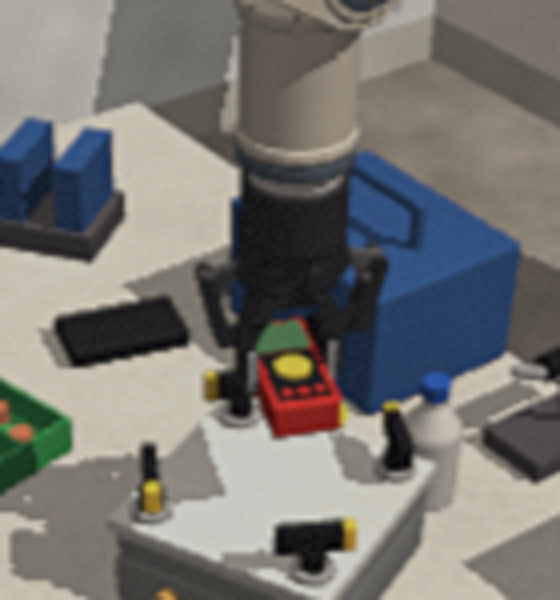

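The meter is lifted level at (297,370) in the crop. I'll carry it to the mat.

Call:
step_arm:
  deltas:
    - {"translation": [-3.5, 0.3, 0], "rot": [0, 0, 0.09]}
    - {"translation": [-8, 0.6, 0], "rot": [0, 0, 0.21]}
    - {"translation": [-13, 1, 0], "rot": [0, 0, 0.34]}
    - {"translation": [-18, 1.5, 0], "rot": [0, 0, 0.47]}
    - {"translation": [-23, 1.9, 0], "rot": [0, 0, 0.6]}
    - {"translation": [-28, 2.3, 1], "rot": [0, 0, 0.73]}
    - {"translation": [-32.5, 2.6, 3], "rot": [0, 0, 0.85]}
    - {"translation": [-35.3, 2.9, 5], "rot": [0, 0, 0.929]}

```text
clock: 4.92
eef_pos: [494.1, -306.3, 301.8]
tcp_rot: [-3.14, 0.002, 0.24]
contact_force: [-0.0, 0.2, -2.4]
opening: 0.603
```

Call:
step_arm:
  deltas:
    - {"translation": [0, 0, 3], "rot": [0, 0, 0]}
    - {"translation": [0, 0, 6], "rot": [0, 0, 0]}
    - {"translation": [0, 0, 6], "rot": [0, 0, 0]}
    - {"translation": [0, 0, 6], "rot": [0, 0, 0]}

```text
clock: 5.42
eef_pos: [495.7, -304.6, 243.9]
tcp_rot: [-3.141, 0.0, 0.245]
contact_force: [1.0, 0.5, -2.0]
opening: 0.598
```

```bash
python3 -c "
from h import *
delta(496,-305,28,14)
s=grab('side',4);t=grab('top',4)
crop(s,235,180,405,320,4.5,'pics/s4.png');crop(t,280,110,430,250,4.5,'pics/t4.png')"
```

```text
t 5.425 grasp [ 495.7 -304.6   88.9] yaw 14.0 open 50.8 F [ 1.   0.5 -2. ] q6 0.77
delta cm [0.02 0.04 6.09] rot [-0.     0.     0.001]
```

View pics/s4.png

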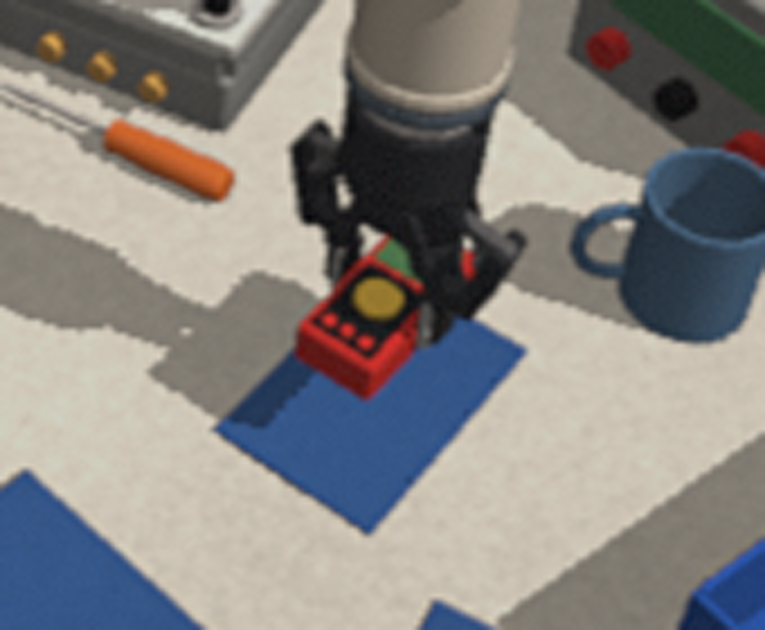

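View pics/t4.png

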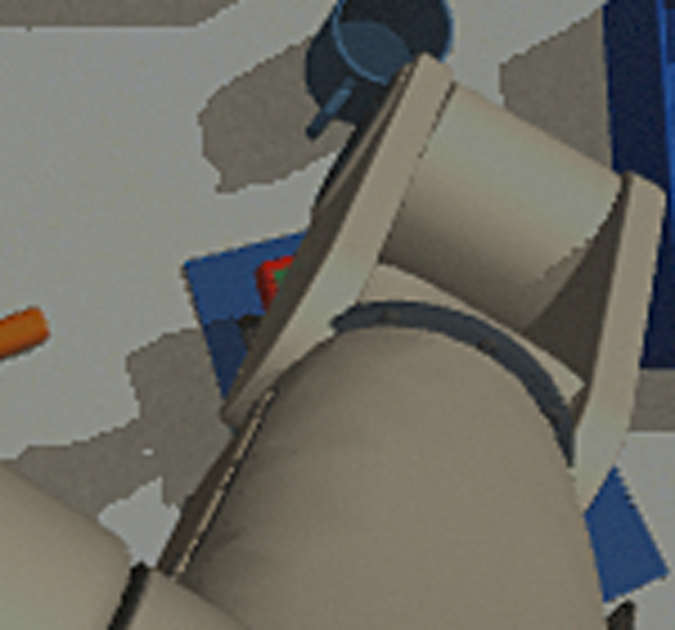

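The side crop shows the meter above the mat and parallel to it. I'll lower it gently.

Call:
step_arm:
  deltas:
    - {"translation": [0, 0, 2], "rot": [0, 0, 0]}
    - {"translation": [0, 0, 4], "rot": [0, 0, 0]}
    - {"translation": [0, 0, 5.3], "rot": [0, 0, 0]}
    - {"translation": [0, 0, 5.7], "rot": [0, 0, 0]}
    - {"translation": [0, 0, 5.9], "rot": [0, 0, 0]}
    - {"translation": [0, 0, 6.0], "rot": [0, 0, 0]}
    - {"translation": [0, 0, 6.0], "rot": [0, 0, 0]}

```text
clock: 6.4
eef_pos: [495.9, -304.8, 184.6]
tcp_rot: [3.141, -0.001, 0.245]
contact_force: [-1.8, 2.6, 5.1]
opening: 0.597
```

It has touched down (Fz +5 N), so I'll release partially and then raise.

Call:
step_arm:
  deltas:
    - {"translation": [0, 0, 0], "rot": [0, 0, 0]}
    - {"translation": [0, 0, 0], "rot": [0, 0, 0]}
    - {"translation": [0, 0, 0], "rot": [0, 0, 0]}
    - {"translation": [0, 0, 0], "rot": [0, 0, 0]}
  grip: 20

```text
clock: 6.9
eef_pos: [495.6, -304.7, 183.7]
tcp_rot: [3.142, -0.0, 0.245]
contact_force: [-0.0, 0.1, 0.6]
opening: 0.918
```

Call:
step_arm:
  deltas:
    - {"translation": [0, 0, -2], "rot": [0, 0, 0]}
    - {"translation": [0, 0, -6], "rot": [0, 0, 0]}
    - {"translation": [0, 0, -11], "rot": [0, 0, 0]}
    - {"translation": [0, 0, -16], "rot": [0, 0, 0]}
    - {"translation": [0, 0, -20], "rot": [0, 0, 0]}

```text
clock: 7.52
eef_pos: [495.5, -304.6, 387.5]
tcp_rot: [3.14, -0.002, 0.245]
contact_force: [0.3, -0.4, -1.2]
opening: 0.92
```

```bash
python3 -c "
from h import *
delta(693.1,-0.7,180,59.5)
s=grab('side',5)
crop(s,235,120,405,320,3,'pics/s5.png')"
```

```text
t 7.525 grasp [ 495.5 -304.6  232.5] yaw 14.0 open 78.2 F [ 0.3 -0.4 -1.2] q6 0.77
delta cm [ 26.52 -24.7    5.25] rot [ 0.003 -0.001 -0.794]
```

View pics/s5.png

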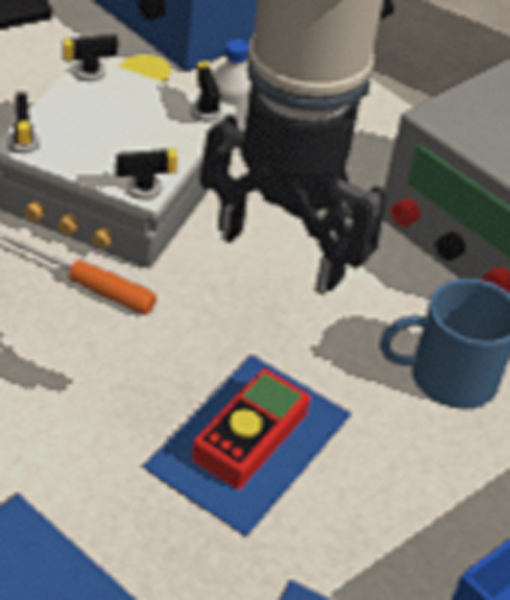

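The meter lies flat along the mat, at (250,430) in the crop. For knob A I'll first check the flask clearance.

```bash
python3 -c "
from h import *
t=load('top');s=load('side')
p=(159.6+362/5,79.6+58/5); q=(214.6+595/6,109.6+150/6)
print(tri(t,p,s,q), onz(t,p,120))
"
```

```text
(array([764.24264274,  36.51694059, 123.30433274]), np.float64(0.4013903254981137)) [765.4898044   36.89274036 120.        ]
```

The flask axis is about 81 mm from knob A, so clearance is fine with a 40–45 mm opening. I'll move over A.

Call:
step_arm:
  deltas:
    - {"translation": [3.3, -3.1, 0], "rot": [0, 0, -0.1]}
    - {"translation": [6.6, -6.2, 0], "rot": [0, 0, -0.2]}
    - {"translation": [10, -9.3, 0], "rot": [0, 0, -0.3]}
    - {"translation": [13.3, -12.4, 0], "rot": [0, 0, -0.4]}
    - {"translation": [16.6, -15.5, 0], "rot": [0, 0, -0.5]}
    - {"translation": [20, -18.6, 1], "rot": [0, 0, -0.6]}
    - {"translation": [23.3, -21.7, 3], "rot": [0, 0, -0.7]}
    - {"translation": [26.5, -24.7, 5.2], "rot": [0, 0, -0.794]}
  grip: 125

```text
clock: 8.57
eef_pos: [693.6, 0.6, 332.7]
tcp_rot: [3.14, -0.001, 1.042]
contact_force: [1.9, -0.6, -0.6]
opening: 0.508
```

Call:
step_arm:
  deltas:
    - {"translation": [0, 0, 0], "rot": [0, 0, 0]}
    - {"translation": [0, 0, 0], "rot": [0, 0, 0]}

```text
clock: 8.82
eef_pos: [692.6, -1.0, 332.5]
tcp_rot: [3.141, 0.0, 1.038]
contact_force: [0.2, -0.3, 0.3]
opening: 0.51
```

```bash
python3 -c "
from h import *
delta(693.1,-0.7,119,59.5)
s=grab('side',6)
crop(s,215,60,345,190,4.5,'pics/s6.png')
t=grab('top',6)
crop(t,280,110,430,250,4.5,'pics/t6.png')"
```

```text
t 8.825 grasp [692.6  -1.  177.5] yaw 59.5 open 43.4 F [ 0.2 -0.3  0.3] q6 0.53
delta cm [0.05 0.03 5.85] rot [ 0.  0. -0.]
```

View pics/s6.png

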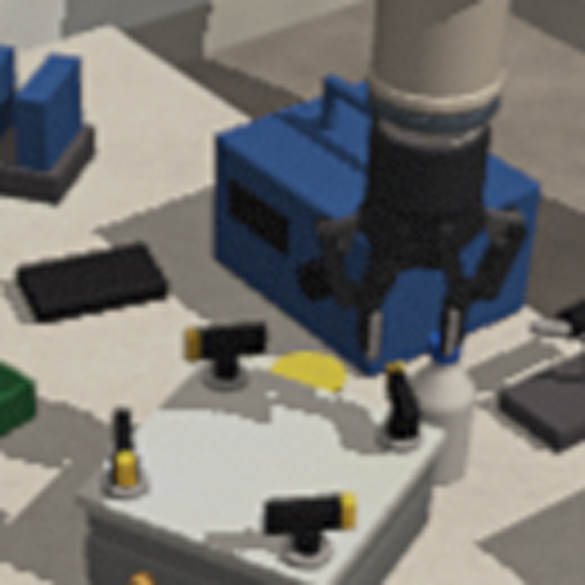

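View pics/t6.png

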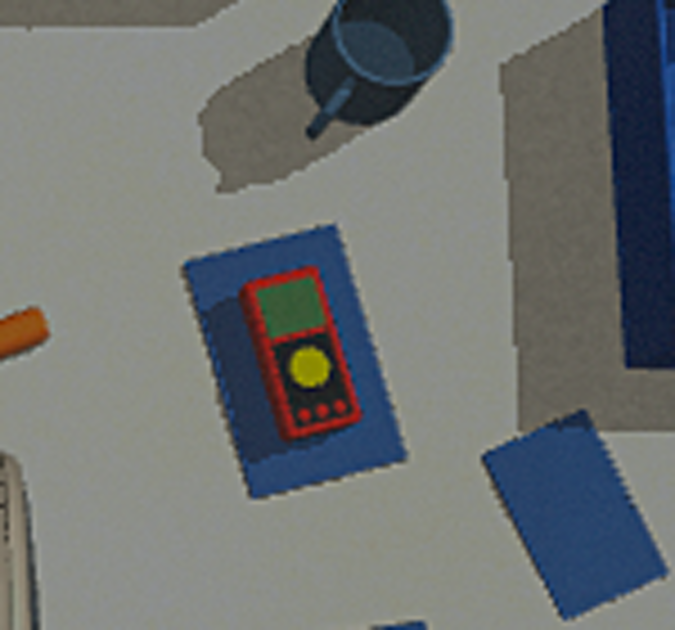

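```bash
python3 -c "
from h import *
s=load('side',6)
for z in (332,280,230,177,165,160): 
  p=proj(s,[692.6,-1,z]); print(z,p.round(1),((p-[215,60])*4.5).round())
a=np.radians(59.5); j=np.array([np.sin(a),-np.cos(a)])
for k in(-21.7,21.7): p=proj(s,[692.6+k*j[0],-1+k*j[1],162]); print(((p-[215,60])*4.5).round())
crop(s,270,100,335,165,11,'pics/s6b.png')
"
```

```text
332 [309.9  87.3] [427. 123.]
280 [308.4 103.8] [420. 197.]
230 [306.9 118.8] [414. 265.]
177 [305.5 133.8] [407. 332.]
165 [305.2 137. ] [406. 347.]
160 [305.  138.4] [405. 353.]
[373. 352.]
[437. 349.]
```

View pics/s6b.png

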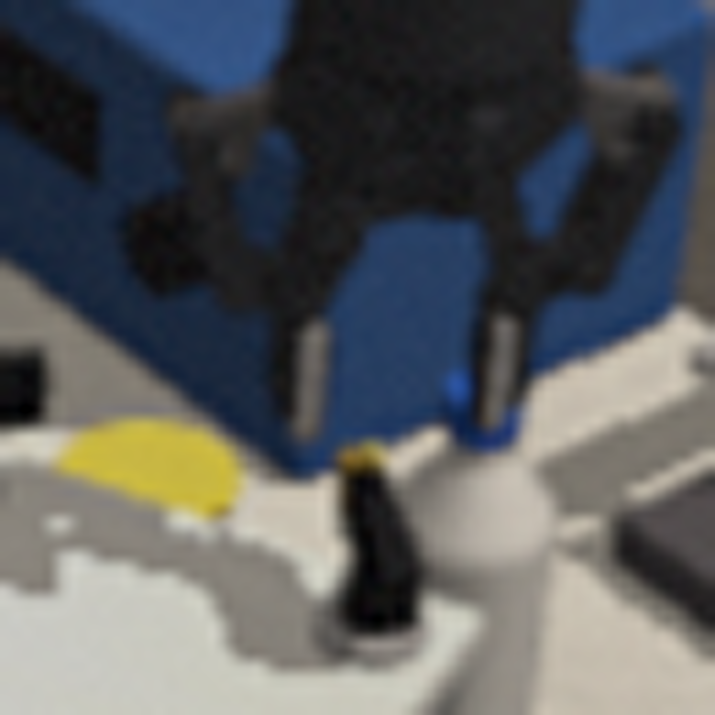

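The side crop shows the pads straddling knob A, with the inner gap from 330 to 475 and its middle about 1.3 px right of the projection. That is roughly 3 mm, well inside the 15 mm jaw margin. I'll descend.

Call:
step_arm:
  deltas:
    - {"translation": [0, 0, 2], "rot": [0, 0, 0]}
    - {"translation": [0, 0, 4], "rot": [0, 0, 0]}
    - {"translation": [0, 0, 5.8], "rot": [0, 0, 0]}
    - {"translation": [0, 0, 5.8], "rot": [0, 0, 0]}

```text
clock: 9.43
eef_pos: [692.0, -0.9, 271.0]
tcp_rot: [-3.138, 0.002, 1.039]
contact_force: [-0.6, 0.1, 0.6]
opening: 0.509
```

Call:
step_arm:
  deltas:
    - {"translation": [0, 0, 0], "rot": [0, 0, 0]}
    - {"translation": [0, 0, 0], "rot": [0, 0, 0]}
    - {"translation": [0, 0, 0], "rot": [0, 0, 0]}
    - {"translation": [0, 0, 0], "rot": [0, 0, 0]}
    - {"translation": [0, 0, 0], "rot": [0, 0, 0]}
    - {"translation": [0, 0, 0], "rot": [0, 0, 0]}
  grip: 255
  squeeze: 25

```text
clock: 10.18
eef_pos: [692.7, -0.5, 274.1]
tcp_rot: [-3.141, -0.0, 1.039]
contact_force: [-4.8, 3.2, 3.7]
opening: 0.213
```

```bash
python3 -c "
from h import *
delta(693.1,-0.7,119,25.6)
from rig import readout; print(readout.sense()['wrist_torque'])
s=grab('side',7)
crop(s,270,100,335,165,8,'pics/s7.png')
"
```

```text
t 10.175 grasp [ 6.927e+02 -5.000e-01  1.191e+02] yaw 59.5 open 18.1 F [-4.8  3.2  3.7] q6 0.53
delta cm [0.   0.04 0.01] rot [-0.    -0.     0.592]
[0.5353114  0.71502626 0.01982283]
```

View pics/s7.png

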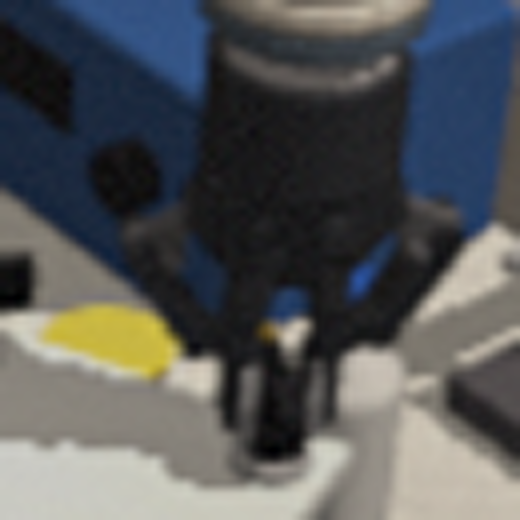

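Call:
step_arm:
  deltas:
    - {"translation": [0, 0, 0], "rot": [0, 0, 0]}
    - {"translation": [0, 0, 0], "rot": [0, 0, 0]}
    - {"translation": [0, 0, 0], "rot": [0, 0, 0]}

```text
clock: 10.6
eef_pos: [692.7, -0.6, 274.1]
tcp_rot: [-3.141, -0.0, 1.039]
contact_force: [-4.1, 3.4, 4.5]
opening: 0.212
```

```bash
python3 -c "
from h import *
delta(693.1,-0.7,119,25.6)
from rig import readout; print(readout.sense()['wrist_torque'])
"
```

```text
t 10.6 grasp [ 6.927e+02 -6.000e-01  1.191e+02] yaw 59.5 open 18.0 F [-4.1  3.4  4.5] q6 0.53
delta cm [0.01 0.04 0.01] rot [-0.    -0.     0.592]
[0.53259501 0.78844881 0.02285095]
```

The jaws stopped at 18 mm. The tips reach 18 mm below the grasp point, so they met the 20 mm neck instead of the 13 mm bar. I'll open, raise 9 mm and close again on the bar only.

Call:
step_arm:
  deltas:
    - {"translation": [0, 0, 0], "rot": [0, 0, 0]}
    - {"translation": [0, -0.1, -0.5], "rot": [0, 0, 0]}
    - {"translation": [0, -0.1, -1.0], "rot": [0, 0, 0]}
    - {"translation": [0, -0.1, -1.0], "rot": [0, 0, 0]}
  grip: 170

```text
clock: 11.1
eef_pos: [692.3, -0.4, 284.5]
tcp_rot: [3.14, -0.001, 1.039]
contact_force: [-0.8, 0.6, -0.5]
opening: 0.331
```

Call:
step_arm:
  deltas:
    - {"translation": [0, 0, 0], "rot": [0, 0, 0]}
    - {"translation": [0, 0, 0], "rot": [0, 0, 0]}
    - {"translation": [0, 0, 0], "rot": [0, 0, 0]}
    - {"translation": [0, 0, 0], "rot": [0, 0, 0]}
    - {"translation": [0, 0, 0], "rot": [0, 0, 0]}
  grip: 255

```text
clock: 11.72
eef_pos: [692.1, -0.5, 283.8]
tcp_rot: [3.141, -0.0, 1.039]
contact_force: [1.5, -2.8, 1.8]
opening: 0.145
```

```bash
python3 -c "
from h import *
delta(693.1,-0.7,128,25.6)
from rig import readout; print(readout.sense()['wrist_torque'])
"
```

```text
t 11.725 grasp [ 6.921e+02 -5.000e-01  1.288e+02] yaw 59.5 open 12.3 F [ 1.5 -2.8  1.8] q6 0.53
delta cm [0.03 0.09 0.08] rot [ 0.001 -0.     0.592]
[-0.54755548 -0.32718951  0.07073594]
```

The jaws closed on the bar (12.3 mm). I'll turn A to half way, which is +0.59 rad with a 2.5 mm sink.

Call:
step_arm:
  deltas:
    - {"translation": [0, 0, 0.04], "rot": [0, 0, 0.1]}
    - {"translation": [0, 0, 0.08], "rot": [0, 0, 0.2]}
    - {"translation": [0, 0, 0.13], "rot": [0, 0, 0.3]}
    - {"translation": [0, 0, 0.17], "rot": [0, 0, 0.4]}
    - {"translation": [0, 0, 0.21], "rot": [0, 0, 0.5]}
    - {"translation": [0, 0, 0.25], "rot": [0, 0, 0.59]}
    - {"translation": [0, 0, 0.25], "rot": [0, 0, 0.59]}
    - {"translation": [0, 0, 0.25], "rot": [0, 0, 0.59]}
  squeeze: 50

```text
clock: 12.72
eef_pos: [692.0, -0.3, 281.4]
tcp_rot: [3.142, -0.0, 0.451]
contact_force: [0.1, -2.2, 4.4]
opening: 0.133
```

```bash
python3 -c "
from h import *
delta(693.1,-0.7,126,25.6)
from rig import readout; print(readout.sense()['wrist_torque'])
s=grab('side',8)
crop(s,270,100,335,165,8,'pics/s8.png')
"
```

```text
t 12.725 grasp [ 6.920e+02 -3.000e-01  1.264e+02] yaw 25.8 open 11.3 F [ 0.1 -2.2  4.4] q6 1.12
delta cm [0.08 0.08 0.04] rot [ 0.    -0.     0.004]
[-0.4152173  -0.00885435 -0.11004897]
```

View pics/s8.png

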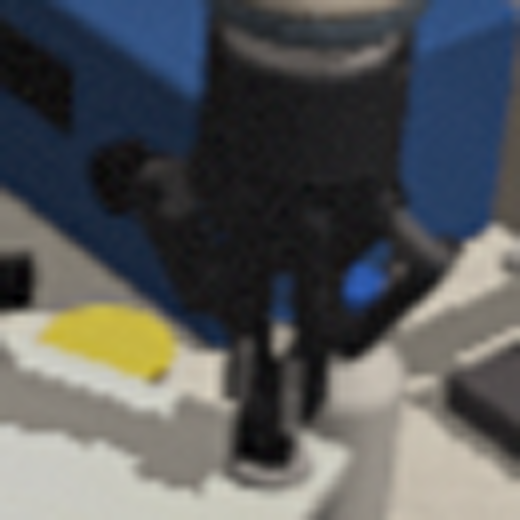

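Wrist torque was about 0.11 N·m during the turn, which is the knob's own torque, and the tool yaw is 25.8°. I'll release and go to the diagonal knob D.

Call:
step_arm:
  deltas:
    - {"translation": [0, 0, 0], "rot": [0, 0, 0]}
    - {"translation": [0, 0, 0], "rot": [0, 0, 0]}
    - {"translation": [0, 0, 0], "rot": [0, 0, 0]}
    - {"translation": [0, 0, -2], "rot": [0, 0, 0]}
    - {"translation": [0, 0, -5], "rot": [0, 0, 0]}
    - {"translation": [0, 0, -6.5], "rot": [0, 0, 0]}
    - {"translation": [0, 0, -6.5], "rot": [0, 0, 0]}
  grip: 125

```text
clock: 13.65
eef_pos: [692.4, -0.3, 348.1]
tcp_rot: [3.14, -0.003, 0.449]
contact_force: [0.0, -0.2, -0.0]
opening: 0.511
```

```bash
python3 -c "
from h import *
delta(507.3,67.7,180,63.6)
s=grab('side',9)
crop(s,215,110,345,230,6,'pics/s9.png')
"
```

```text
t 13.65 grasp [ 6.924e+02 -3.000e-01  1.931e+02] yaw 25.7 open 43.5 F [ 0.  -0.2 -0. ] q6 1.12
delta cm [-13.73 -14.16   1.26] rot [ 0.002 -0.002 -0.661]
```

View pics/s9.png

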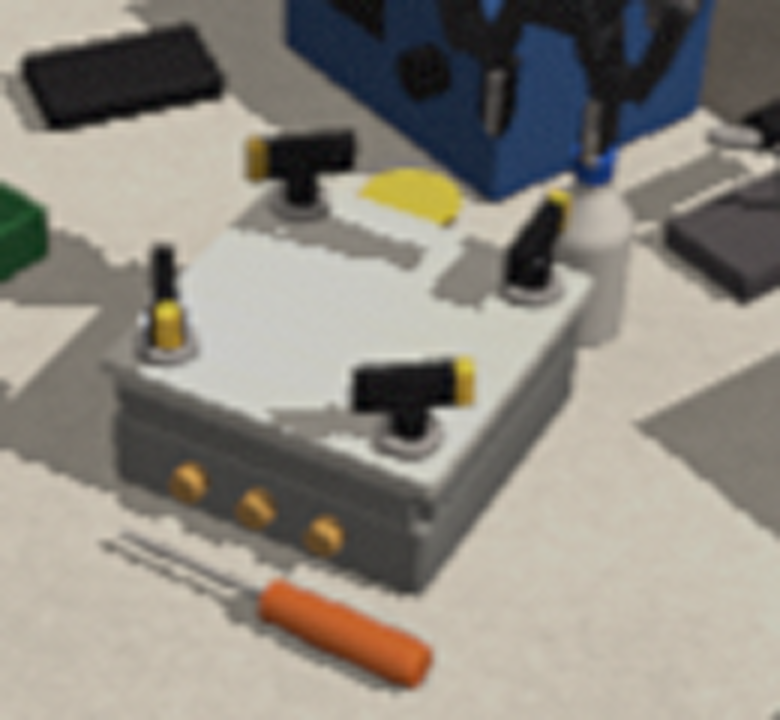

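Knob A has turned clockwise: its yellow end is now at (560,205), where it was at (527,190). On to D.

Call:
step_arm:
  deltas:
    - {"translation": [-3.4, -3.5, 0], "rot": [0, 0, -0.16]}
    - {"translation": [-6.9, -7.1, 0], "rot": [0, 0, -0.33]}
    - {"translation": [-10.3, -10.6, 0], "rot": [0, 0, -0.5]}
    - {"translation": [-13.7, -14.2, 1.2], "rot": [0, 0, -0.661]}
    - {"translation": [-13.7, -14.2, 1.2], "rot": [0, 0, -0.661]}
    - {"translation": [-13.7, -14.2, 1.2], "rot": [0, 0, -0.661]}

```text
clock: 14.45
eef_pos: [507.2, 68.2, 333.9]
tcp_rot: [3.142, 0.0, 1.109]
contact_force: [0.2, -0.9, 0.2]
opening: 0.511
```

```bash
python3 -c "
from h import *
delta(507.3,67.7,128.5,63.6)
s=grab('side',10)
crop(s,205,110,290,195,8,'pics/s10.png')
t=grab('top',10)
crop(t,185,100,265,200,6,'pics/t10.png')
"
```

```text
t 14.45 grasp [507.2  68.2 178.9] yaw 63.5 open 43.4 F [ 0.2 -0.9  0.2] q6 0.59
delta cm [-0.04  0.03  5.04] rot [ 0.     0.    -0.001]
```

View pics/s10.png

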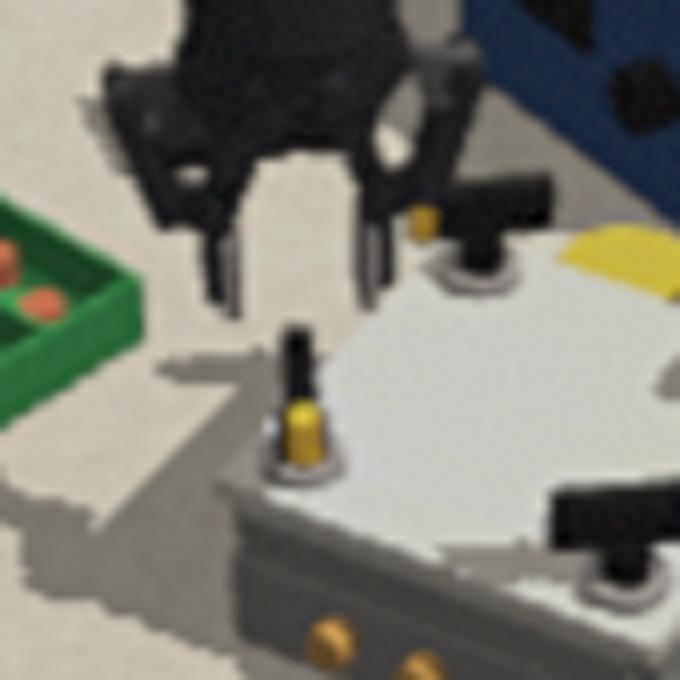

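View pics/t10.png

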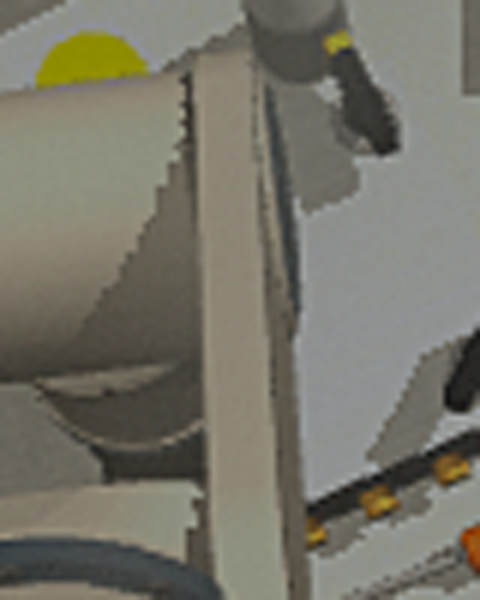

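The jaws at (230,290) and (372,280) straddle bar D at (302,350). I'll descend to bar height and close.

Call:
step_arm:
  deltas:
    - {"translation": [0, 0, 2], "rot": [0, 0, 0]}
    - {"translation": [0, 0, 4], "rot": [0, 0, 0]}
    - {"translation": [0, 0, 5.0], "rot": [0, 0, 0]}
    - {"translation": [0, 0, 5.0], "rot": [0, 0, 0]}

```text
clock: 15.05
eef_pos: [507.2, 68.0, 283.6]
tcp_rot: [-3.141, 0.001, 1.109]
contact_force: [0.5, 1.1, -0.3]
opening: 0.508
```

Call:
step_arm:
  deltas:
    - {"translation": [0, 0, 0], "rot": [0, 0, 0]}
    - {"translation": [0, 0, 0], "rot": [0, 0, 0]}
    - {"translation": [0, 0, 0], "rot": [0, 0, 0]}
    - {"translation": [0, 0, 0], "rot": [0, 0, 0]}
    - {"translation": [0, 0, 0], "rot": [0, 0, 0]}
    - {"translation": [0, 0, 0], "rot": [0, 0, 0]}
    - {"translation": [0, 0, 0], "rot": [0, 0, 0]}
    - {"translation": [0, 0, 0], "rot": [0, 0, 0]}
  grip: 255
  squeeze: 30

```text
clock: 16.05
eef_pos: [506.9, 68.3, 285.1]
tcp_rot: [3.141, -0.0, 1.11]
contact_force: [-3.1, -0.0, 5.2]
opening: 0.143
```

```bash
python3 -c "
from h import *
delta(507.3,67.7,126,25.6)
"
```

```text
t 16.05 grasp [506.9  68.3 130.1] yaw 63.6 open 12.2 F [-3.1 -0.   5.2] q6 0.59
delta cm [-0.03  0.06  0.41] rot [ 0.    -0.     0.663]
```

Call:
step_arm:
  deltas:
    - {"translation": [0, 0, 0.05], "rot": [0, 0, 0.11]}
    - {"translation": [0, 0, 0.1], "rot": [0, 0, 0.22]}
    - {"translation": [0, 0, 0.15], "rot": [0, 0, 0.33]}
    - {"translation": [0, 0, 0.2], "rot": [0, 0, 0.44]}
    - {"translation": [0, 0, 0.25], "rot": [0, 0, 0.55]}
    - {"translation": [0, 0, 0.3], "rot": [0, 0, 0.663]}
    - {"translation": [0, 0, 0.3], "rot": [0, 0, 0.663]}
    - {"translation": [0, 0, 0.3], "rot": [0, 0, 0.663]}
  squeeze: 50

```text
clock: 17.05
eef_pos: [506.8, 68.4, 282.4]
tcp_rot: [-3.141, -0.0, 0.446]
contact_force: [-5.9, 1.6, 10.6]
opening: 0.138
```

```bash
python3 -c "
from h import *
delta(507.3,67.7,126,25.6)
from rig import readout; print(readout.sense()['wrist_torque'])
"
```

```text
t 17.05 grasp [506.8  68.4 127.4] yaw 25.6 open 11.7 F [-5.9  1.6 10.6] q6 1.26
delta cm [0.02 0.09 0.14] rot [-0. -0. -0.]
[ 0.11811523  0.85505917 -0.13579902]
```

Call:
step_arm:
  deltas:
    - {"translation": [0, 0, 0], "rot": [0, 0, 0]}
    - {"translation": [0, 0, 0], "rot": [0, 0, 0]}
    - {"translation": [0, 0, 0], "rot": [0, 0, 0]}
    - {"translation": [0, 0, -2], "rot": [0, 0, 0]}
    - {"translation": [0, 0, -5], "rot": [0, 0, 0]}
    - {"translation": [0, 0, -6.5], "rot": [0, 0, 0]}
    - {"translation": [0, 0, -6.5], "rot": [0, 0, 0]}
  grip: 125

```text
clock: 17.92
eef_pos: [507.3, 68.2, 346.9]
tcp_rot: [3.141, -0.002, 0.447]
contact_force: [0.2, -0.1, -0.0]
opening: 0.507
```

```bash
python3 -c "
from h import *
delta(634.4,126.4,180,156.5)
s=grab('side',11)
crop(s,215,110,345,230,6,'pics/s11.png')
"
```

```text
t 17.925 grasp [507.3  68.2 191.9] yaw 25.6 open 43.1 F [ 0.2 -0.1 -0. ] q6 1.25
delta cm [13.98  0.24  1.22] rot [ 0.003 -0.    -2.285]
```

View pics/s11.png

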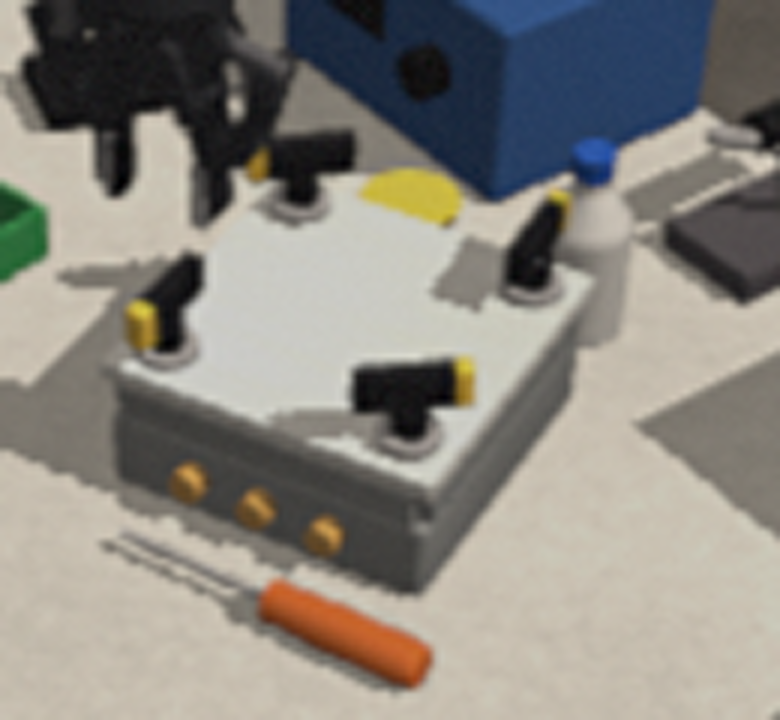

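D has turned, with its yellow end now at (143,325). Next is knob B, with a long yaw swing to keep joint 6 away from its limit.

Call:
step_arm:
  deltas:
    - {"translation": [0, 0, 0], "rot": [0, 0, -0.16]}
    - {"translation": [2, 0, 0], "rot": [0, 0, -0.32]}
    - {"translation": [4, 0.1, 0], "rot": [0, 0, -0.48]}
    - {"translation": [6, 0.1, 0], "rot": [0, 0, -0.64]}
    - {"translation": [8, 0.1, 0], "rot": [0, 0, -0.8]}
    - {"translation": [10, 0.2, 0], "rot": [0, 0, -0.96]}
    - {"translation": [12, 0.2, 0], "rot": [0, 0, -1.12]}
    - {"translation": [14, 0.2, 0], "rot": [0, 0, -1.28]}

```text
clock: 18.98
eef_pos: [634.3, 127.1, 344.3]
tcp_rot: [-3.139, 0.0, 1.732]
contact_force: [0.1, -0.1, 0.1]
opening: 0.508
```

```bash
python3 -c "
from h import *
delta(634.4,126.4,180,156.5)"
```

```text
t 18.975 grasp [634.3 127.1 189.3] yaw 99.2 open 43.2 F [ 0.1 -0.1  0.1] q6 0.03
delta cm [-0.07  0.01  0.93] rot [-0.002 -0.001 -0.999]
```

Call:
step_arm:
  deltas:
    - {"translation": [0, 0, 0.2], "rot": [0, 0, -0.16]}
    - {"translation": [0, 0, 0.4], "rot": [0, 0, -0.32]}
    - {"translation": [0, 0, 0.6], "rot": [0, 0, -0.48]}
    - {"translation": [0, 0, 0.9], "rot": [0, 0, -0.64]}
    - {"translation": [0, 0, 0.9], "rot": [0, 0, -0.8]}
    - {"translation": [0, 0, 0.9], "rot": [0, 0, -0.95]}
    - {"translation": [0, 0, 0.9], "rot": [0, 0, -1.0]}
    - {"translation": [0, 0, 0.9], "rot": [0, 0, -1.0]}

```text
clock: 19.98
eef_pos: [633.7, 126.8, 335.6]
tcp_rot: [-3.14, -0.002, 2.726]
contact_force: [-0.1, 0.3, -1.1]
opening: 0.507
```

```bash
python3 -c "
from h import *
delta(634.4,126.4,128.5,156.5)
s=grab('side',12)
crop(s,225,90,310,175,8,'pics/s12.png')"
```

```text
t 19.975 grasp [633.7 126.8 180.6] yaw 156.2 open 43.1 F [-0.1  0.3 -1.1] q6 -0.96
delta cm [-0.09 -0.    5.21] rot [-0.001 -0.002 -0.005]
```

View pics/s12.png

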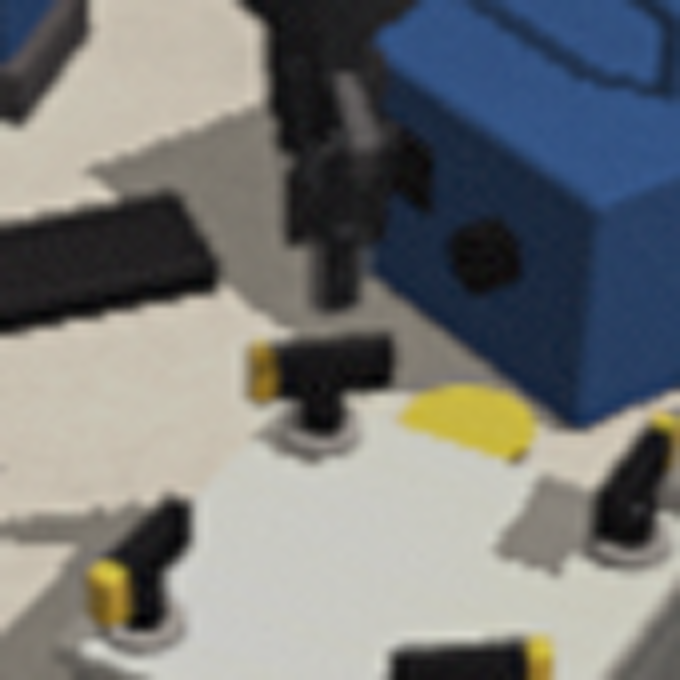

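The jaw is above bar B: the near finger at (337,280) lines up with the knob at (322,370) once camera tilt is allowed for. I'll descend and close.

Call:
step_arm:
  deltas:
    - {"translation": [0, 0, 2], "rot": [0, 0, 0]}
    - {"translation": [0, 0, 4], "rot": [0, 0, 0]}
    - {"translation": [0, 0, 5.1], "rot": [0, 0, 0]}
    - {"translation": [0, 0, 5.1], "rot": [0, 0, 0]}

```text
clock: 20.52
eef_pos: [633.6, 126.8, 284.5]
tcp_rot: [-3.14, -0.002, 2.727]
contact_force: [0.9, 0.6, 0.5]
opening: 0.507
```

Call:
step_arm:
  deltas:
    - {"translation": [0, 0, 0], "rot": [0, 0, 0]}
    - {"translation": [0, 0, 0], "rot": [0, 0, 0]}
    - {"translation": [0, 0, 0], "rot": [0, 0, 0]}
    - {"translation": [0, 0, 0], "rot": [0, 0, 0]}
    - {"translation": [0, 0, 0], "rot": [0, 0, 0]}
    - {"translation": [0, 0, 0], "rot": [0, 0, 0]}
    - {"translation": [0, 0, 0], "rot": [0, 0, 0]}
    - {"translation": [0, 0, 0], "rot": [0, 0, 0]}
  grip: 255
  squeeze: 30

```text
clock: 21.52
eef_pos: [634.4, 126.9, 286.9]
tcp_rot: [3.141, 0.001, 2.727]
contact_force: [-0.4, -0.1, 5.9]
opening: 0.144
```

```bash
python3 -c "
from h import *
delta(634.4,126.4,126,115.6)
"
```

```text
t 21.525 grasp [634.4 126.9 131.9] yaw 156.2 open 12.2 F [-0.4 -0.1  5.9] q6 -0.96
delta cm [-0.02 -0.05  0.59] rot [0.001 0.001 0.709]
```

Call:
step_arm:
  deltas:
    - {"translation": [0, 0, 0.06], "rot": [0, 0, 0.12]}
    - {"translation": [0, 0, 0.12], "rot": [0, 0, 0.24]}
    - {"translation": [0, 0, 0.18], "rot": [0, 0, 0.36]}
    - {"translation": [0, 0, 0.24], "rot": [0, 0, 0.48]}
    - {"translation": [0, 0, 0.3], "rot": [0, 0, 0.6]}
    - {"translation": [0, 0, 0.35], "rot": [0, 0, 0.71]}
    - {"translation": [0, 0, 0.35], "rot": [0, 0, 0.71]}
    - {"translation": [0, 0, 0.35], "rot": [0, 0, 0.71]}
  squeeze: 50

```text
clock: 22.52
eef_pos: [634.3, 126.8, 284.0]
tcp_rot: [3.141, 0.0, 2.017]
contact_force: [-2.9, -1.9, 11.6]
opening: 0.133
```

```bash
python3 -c "
from h import *
delta(634.4,126.4,126,115.6)
from rig import readout; print(readout.sense()['wrist_torque'])
"
```

```text
t 22.525 grasp [634.3 126.8 129. ] yaw 115.6 open 11.3 F [-2.9 -1.9 11.6] q6 -0.25
delta cm [-0.04 -0.01  0.3 ] rot [ 0.001  0.    -0.001]
[-0.35338466  0.45987142 -0.07123016]
```

Call:
step_arm:
  deltas:
    - {"translation": [0, 0, 0], "rot": [0, 0, 0]}
    - {"translation": [0, 0, 0], "rot": [0, 0, 0]}
    - {"translation": [0, 0, 0], "rot": [0, 0, 0]}
    - {"translation": [0, 0, -2], "rot": [0, 0, 0]}
    - {"translation": [0, 0, -5], "rot": [0, 0, 0]}
    - {"translation": [0, 0, -6.5], "rot": [0, 0, 0]}
    - {"translation": [0, 0, -6.5], "rot": [0, 0, 0]}
  grip: 125

```text
clock: 23.4
eef_pos: [634.4, 127.0, 349.5]
tcp_rot: [3.139, 0.001, 2.017]
contact_force: [0.6, 0.0, -1.1]
opening: 0.508
```

```bash
python3 -c "
from h import *
delta(566,-59.4,180,154.8)
s=grab('side',13)
crop(s,215,110,345,230,6,'pics/s13.png')
"
```

```text
t 23.4 grasp [634.4 127.  194.5] yaw 115.6 open 43.2 F [ 0.6  0.  -1.1] q6 -0.25
delta cm [-13.86 -14.22   1.42] rot [ 0.003  0.002 -0.685]
```

View pics/s13.png

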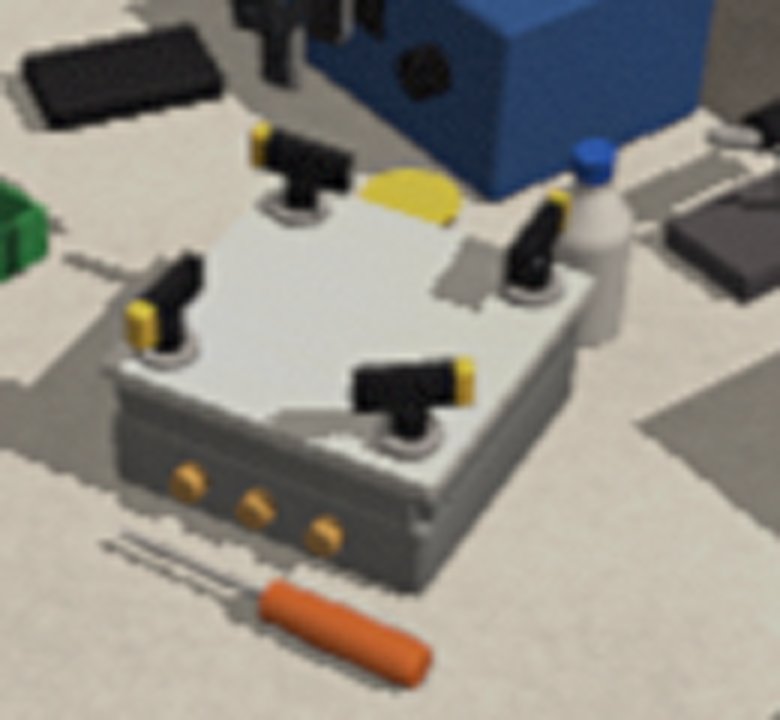

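B has turned, with its yellow end now at (262,145). Next is C.

Call:
step_arm:
  deltas:
    - {"translation": [-3.4, -3.5, 0], "rot": [0, 0, -0.16]}
    - {"translation": [-6.9, -7.1, 0], "rot": [0, 0, -0.33]}
    - {"translation": [-10.3, -10.6, 0], "rot": [0, 0, -0.5]}
    - {"translation": [-13.9, -14.2, 1.4], "rot": [0, 0, -0.685]}
    - {"translation": [-13.9, -14.2, 1.4], "rot": [0, 0, -0.685]}
    - {"translation": [-13.9, -14.2, 1.4], "rot": [0, 0, -0.685]}

```text
clock: 24.2
eef_pos: [565.8, -59.8, 333.0]
tcp_rot: [-3.141, -0.001, 2.699]
contact_force: [0.9, 0.6, 0.7]
opening: 0.511
```

```bash
python3 -c "
from h import *
delta(566,-59.4,128.5,154.8)
s=grab('side',14)
crop(s,235,120,320,205,8,'pics/s14.png')"
```

```text
t 24.2 grasp [565.8 -59.8 178. ] yaw 154.6 open 43.5 F [0.9 0.6 0.7] q6 -1.24
delta cm [-0.01  0.04  4.95] rot [-0.    -0.001 -0.003]
```

View pics/s14.png

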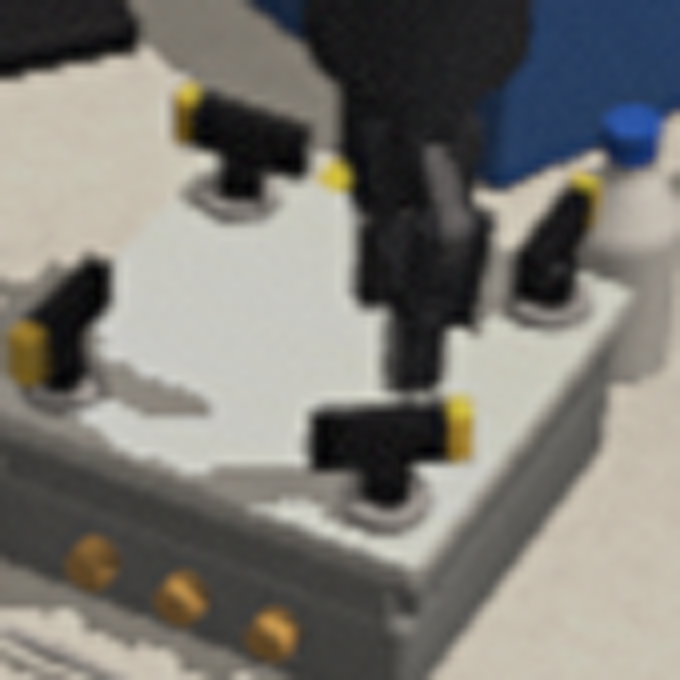

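The jaw is over bar C at (390,430), within a few mm along the bar. I'll descend and close.

Call:
step_arm:
  deltas:
    - {"translation": [0, 0, 2], "rot": [0, 0, 0]}
    - {"translation": [0, 0, 4], "rot": [0, 0, 0]}
    - {"translation": [0, 0, 4.9], "rot": [0, 0, 0]}
    - {"translation": [0, 0, 4.9], "rot": [0, 0, 0]}

```text
clock: 24.75
eef_pos: [566.0, -59.1, 284.3]
tcp_rot: [-3.141, -0.001, 2.702]
contact_force: [-0.6, -0.5, 0.8]
opening: 0.512
```

Call:
step_arm:
  deltas:
    - {"translation": [0, 0, 0], "rot": [0, 0, 0]}
    - {"translation": [0, 0, 0], "rot": [0, 0, 0]}
    - {"translation": [0, 0, 0], "rot": [0, 0, 0]}
    - {"translation": [0, 0, 0], "rot": [0, 0, 0]}
    - {"translation": [0, 0, 0], "rot": [0, 0, 0]}
    - {"translation": [0, 0, 0], "rot": [0, 0, 0]}
    - {"translation": [0, 0, 0], "rot": [0, 0, 0]}
    - {"translation": [0, 0, 0], "rot": [0, 0, 0]}
  grip: 255
  squeeze: 30

```text
clock: 25.75
eef_pos: [566.4, -59.6, 285.6]
tcp_rot: [3.14, 0.001, 2.701]
contact_force: [0.4, 4.4, 6.0]
opening: 0.146
```

```bash
python3 -c "
from h import *
delta(566,-59.4,126,115.6)
"
```

```text
t 25.75 grasp [566.4 -59.6 130.6] yaw 154.8 open 12.4 F [0.4 4.4 6. ] q6 -1.24
delta cm [ 0.04 -0.    0.46] rot [0.002 0.001 0.684]
```

Call:
step_arm:
  deltas:
    - {"translation": [0, 0, 0.06], "rot": [0, 0, 0.12]}
    - {"translation": [0, 0, 0.12], "rot": [0, 0, 0.24]}
    - {"translation": [0, 0, 0.18], "rot": [0, 0, 0.36]}
    - {"translation": [0, 0, 0.24], "rot": [0, 0, 0.48]}
    - {"translation": [0, 0, 0.3], "rot": [0, 0, 0.6]}
    - {"translation": [0, 0, 0.34], "rot": [0, 0, 0.685]}
    - {"translation": [0, 0, 0.34], "rot": [0, 0, 0.685]}
    - {"translation": [0, 0, 0.34], "rot": [0, 0, 0.685]}
  squeeze: 50

```text
clock: 26.75
eef_pos: [566.0, -60.0, 282.7]
tcp_rot: [3.141, 0.001, 2.017]
contact_force: [-4.3, 0.3, 14.0]
opening: 0.139
```

```bash
python3 -c "
from h import *
delta(566,-59.4,126,115.6)
from rig import readout; print(readout.sense()['wrist_torque'])
"
```

```text
t 26.75 grasp [566.  -60.  127.7] yaw 115.5 open 11.8 F [-4.3  0.3 14. ] q6 -0.55
delta cm [0.05 0.03 0.17] rot [ 0.     0.001 -0.001]
[ 0.17501152  0.75459876 -0.12860614]
```

Call:
step_arm:
  deltas:
    - {"translation": [0, 0, 0], "rot": [0, 0, 0]}
    - {"translation": [0, 0, 0], "rot": [0, 0, 0]}
    - {"translation": [0, 0, 0], "rot": [0, 0, 0]}
    - {"translation": [0, 0, -2], "rot": [0, 0, 0]}
    - {"translation": [0, 0, -5], "rot": [0, 0, 0]}
    - {"translation": [0, 0, -6.5], "rot": [0, 0, 0]}
    - {"translation": [0, 0, -6.5], "rot": [0, 0, 0]}
  grip: 125

```text
clock: 27.62
eef_pos: [566.2, -59.8, 347.0]
tcp_rot: [3.14, 0.001, 2.017]
contact_force: [-0.5, 0.4, -0.7]
opening: 0.512
```

```bash
python3 -c "
from h import *
delta(692.3,-0.4,180,25.6)
s=grab('side',15)
crop(s,215,110,345,230,6,'pics/s15.png')
"
```

```text
t 27.625 grasp [566.2 -59.8 192. ] yaw 115.6 open 43.5 F [-0.5  0.4 -0.7] q6 -0.55
delta cm [-0.08 13.94  1.22] rot [ 0.002 -0.     1.57 ]
```

View pics/s15.png

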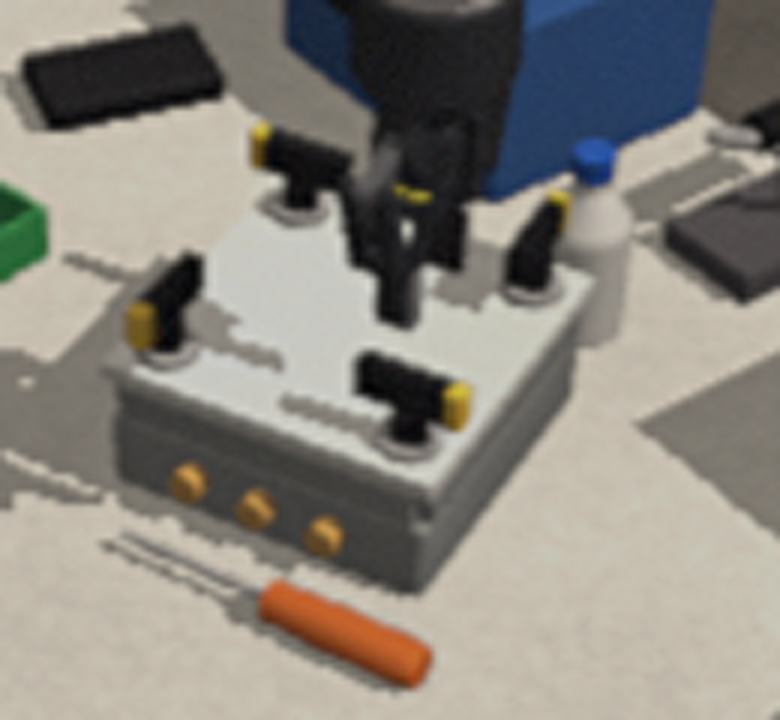

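Round one is complete: C's yellow end is at (455,405). Round two starts with A.

Call:
step_arm:
  deltas:
    - {"translation": [0, 1.8, 0], "rot": [0, 0, 0.17]}
    - {"translation": [0, 3.6, 0], "rot": [0, 0, 0.34]}
    - {"translation": [0, 5.4, 0], "rot": [0, 0, 0.51]}
    - {"translation": [0, 7.2, 0], "rot": [0, 0, 0.68]}
    - {"translation": [0, 9, 0], "rot": [0, 0, 0.85]}
    - {"translation": [0, 10.8, 0], "rot": [0, 0, 1.02]}
    - {"translation": [-0.1, 12.6, 0], "rot": [0, 0, 1.19]}
    - {"translation": [-0.1, 13.9, 0.6], "rot": [0, 0, 1.36]}

```text
clock: 28.68
eef_pos: [692.2, -0.4, 338.7]
tcp_rot: [-3.141, 0.001, 0.651]
contact_force: [0.2, 0.0, 0.5]
opening: 0.509
```

```bash
python3 -c "
from h import *
delta(692.3,-0.4,160,25.6)
"
```

```text
t 28.675 grasp [ 6.922e+02 -4.000e-01  1.837e+02] yaw 37.3 open 43.3 F [0.2 0.  0.5] q6 0.92
delta cm [0.01 0.01 2.37] rot [-0.001  0.001  0.205]
```

Call:
step_arm:
  deltas:
    - {"translation": [0, 0, 0.5], "rot": [0, 0, 0.1]}
    - {"translation": [0, 0, 1.5], "rot": [0, 0, 0.205]}
    - {"translation": [0, 0, 3.5], "rot": [0, 0, 0.205]}
    - {"translation": [0, 0, 5.7], "rot": [0, 0, 0.205]}
    - {"translation": [0, 0, 5.7], "rot": [0, 0, 0.205]}

```text
clock: 29.3
eef_pos: [690.5, -0.8, 279.8]
tcp_rot: [-3.139, 0.005, 0.454]
contact_force: [-0.6, 0.5, 0.1]
opening: 0.508
```

Call:
step_arm:
  deltas:
    - {"translation": [0, 0, 0], "rot": [0, 0, 0]}
    - {"translation": [0, 0, 0], "rot": [0, 0, 0]}
    - {"translation": [0, 0, 0], "rot": [0, 0, 0]}
    - {"translation": [0, 0, 0], "rot": [0, 0, 0]}
    - {"translation": [0, 0, 0], "rot": [0, 0, 0]}
    - {"translation": [0, 0, 0], "rot": [0, 0, 0]}
    - {"translation": [0, 0, 0], "rot": [0, 0, 0]}
    - {"translation": [0, 0, 0], "rot": [0, 0, 0]}
  grip: 255
  squeeze: 30

```text
clock: 30.3
eef_pos: [692.0, -0.6, 283.9]
tcp_rot: [3.141, -0.001, 0.452]
contact_force: [-2.2, 2.4, 5.0]
opening: 0.143
```

```bash
python3 -c "
from h import *
delta(692.3,-.4,122,-20.2)
"
```

```text
t 30.3 grasp [ 6.920e+02 -6.000e-01  1.289e+02] yaw 25.9 open 12.1 F [-2.2  2.4  5. ] q6 1.12
delta cm [ 0.04 -0.    0.69] rot [-0.    -0.001  0.804]
```

Call:
step_arm:
  deltas:
    - {"translation": [0, 0, 0.06], "rot": [0, 0, 0.12]}
    - {"translation": [0, 0, 0.12], "rot": [0, 0, 0.24]}
    - {"translation": [0, 0, 0.18], "rot": [0, 0, 0.36]}
    - {"translation": [0, 0, 0.24], "rot": [0, 0, 0.48]}
    - {"translation": [0, 0, 0.3], "rot": [0, 0, 0.6]}
    - {"translation": [0, 0, 0.36], "rot": [0, 0, 0.7]}
    - {"translation": [0, 0, 0.4], "rot": [0, 0, 0.78]}
    - {"translation": [0, 0, 0.4], "rot": [0, 0, 0.78]}
  squeeze: 60

```text
clock: 31.3
eef_pos: [692.0, -0.4, 280.9]
tcp_rot: [-3.141, -0.001, -0.33]
contact_force: [-2.8, 3.3, 12.1]
opening: 0.138
```

```bash
python3 -c "
from h import *
delta(692.3,-.4,122,-20.2)
from rig import readout; print(readout.sense()['wrist_torque'])
"
```

```text
t 31.3 grasp [ 6.920e+02 -4.000e-01  1.259e+02] yaw -18.9 open 11.7 F [-2.8  3.3 12.1] q6 1.9
delta cm [ 0.03 -0.    0.39] rot [-0.001 -0.001  0.023]
[ 0.57989554  0.64769296 -0.1084265 ]
```

Call:
step_arm:
  deltas:
    - {"translation": [0, 0, 0.01], "rot": [0, 0, 0.04]}
    - {"translation": [0, 0, 0.02], "rot": [0, 0, 0.07]}
    - {"translation": [0, 0, 0.02], "rot": [0, 0, 0.07]}

```text
clock: 31.68
eef_pos: [692.0, -0.3, 280.8]
tcp_rot: [-3.141, -0.001, -0.398]
contact_force: [-3.7, 3.6, 13.1]
opening: 0.135
```

```bash
python3 -c "
from h import *
delta(692.3,-.4,122,-20.2)
from rig import readout; print(readout.sense()['wrist_torque'])
"
```

```text
t 31.675 grasp [ 6.920e+02 -3.000e-01  1.258e+02] yaw -22.8 open 11.5 F [-3.7  3.6 13.1] q6 1.97
delta cm [ 0.03 -0.    0.38] rot [-0.001 -0.001 -0.045]
[0.6471985  0.78577226 0.70393531]
```

Wrist torque jumped from about 0.1 to 0.70 N·m at -22.8°, so A is against its stop. I'll release and go to D.

Call:
step_arm:
  deltas:
    - {"translation": [0, 0, 0], "rot": [0, 0, 0]}
    - {"translation": [0, 0, 0], "rot": [0, 0, 0]}
    - {"translation": [0, 0, 0], "rot": [0, 0, 0]}
    - {"translation": [0, 0, -2], "rot": [0, 0, 0]}
    - {"translation": [0, 0, -5], "rot": [0, 0, 0]}
    - {"translation": [0, 0, -6.5], "rot": [0, 0, 0]}
    - {"translation": [0, 0, -6.5], "rot": [0, 0, 0]}
  grip: 125

```text
clock: 32.55
eef_pos: [692.1, -0.7, 345.9]
tcp_rot: [-3.14, -0.003, -0.398]
contact_force: [1.1, 0.4, -0.1]
opening: 0.507
```

```bash
python3 -c "
from h import *
delta(507.0,68.2,165,25.6)
s=grab('side',16)
crop(s,215,110,345,230,6,'pics/s16.png')
"
```

```text
t 32.55 grasp [692.1  -0.7 190.9] yaw -22.8 open 43.1 F [ 1.1  0.4 -0.1] q6 1.97
delta cm [-19.75   0.83   2.54] rot [ 0.    -0.003 -0.845]
```

View pics/s16.png

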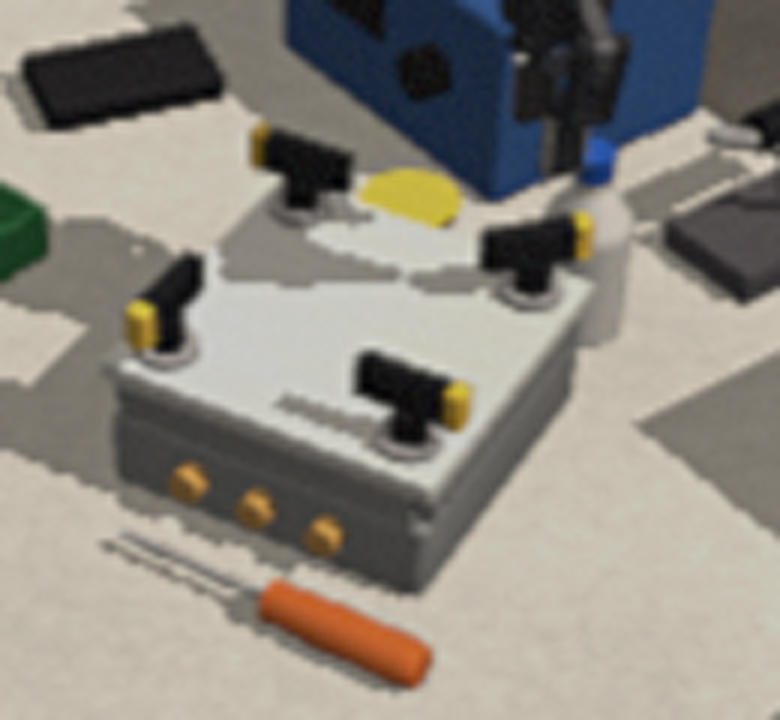

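A's yellow end is at (582,235), pointing straight outward. Now D.

Call:
step_arm:
  deltas:
    - {"translation": [-3.9, 0.1, 0], "rot": [0, 0, -0.16]}
    - {"translation": [-7.9, 0.3, 0], "rot": [0, 0, -0.32]}
    - {"translation": [-11.8, 0.5, 0], "rot": [0, 0, -0.48]}
    - {"translation": [-15.8, 0.6, 0], "rot": [0, 0, -0.64]}
    - {"translation": [-19.7, 0.8, 0], "rot": [0, 0, -0.8]}
    - {"translation": [-19.7, 0.8, 1.5], "rot": [0, 0, -0.845]}
    - {"translation": [-19.7, 0.8, 2.5], "rot": [0, 0, -0.845]}
    - {"translation": [-19.7, 0.8, 2.5], "rot": [0, 0, -0.845]}

```text
clock: 33.6
eef_pos: [506.9, 68.2, 317.9]
tcp_rot: [-3.141, 0.002, 0.446]
contact_force: [0.5, -0.3, 0.6]
opening: 0.514
```

```bash
python3 -c "
from h import *
delta(507.0,68.2,126,25.6)
"
```

```text
t 33.6 grasp [506.9  68.2 162.9] yaw 25.5 open 43.7 F [ 0.5 -0.3  0.6] q6 1.26
delta cm [0.02 0.   3.69] rot [-0.001  0.002 -0.001]
```

Call:
step_arm:
  deltas:
    - {"translation": [0, 0, 1.5], "rot": [0, 0, 0]}
    - {"translation": [0, 0, 3], "rot": [0, 0, 0]}
    - {"translation": [0, 0, 3.8], "rot": [0, 0, 0]}
    - {"translation": [0, 0, 3.8], "rot": [0, 0, 0]}

```text
clock: 34.1
eef_pos: [506.8, 68.2, 280.2]
tcp_rot: [-3.141, 0.002, 0.447]
contact_force: [-0.3, -0.3, -0.6]
opening: 0.507
```

Call:
step_arm:
  deltas:
    - {"translation": [0, 0, 0], "rot": [0, 0, 0]}
    - {"translation": [0, 0, 0], "rot": [0, 0, 0]}
    - {"translation": [0, 0, 0], "rot": [0, 0, 0]}
    - {"translation": [0, 0, 0], "rot": [0, 0, 0]}
    - {"translation": [0, 0, 0], "rot": [0, 0, 0]}
    - {"translation": [0, 0, 0], "rot": [0, 0, 0]}
    - {"translation": [0, 0, 0], "rot": [0, 0, 0]}
    - {"translation": [0, 0, 0], "rot": [0, 0, 0]}
  grip: 255
  squeeze: 30

```text
clock: 35.1
eef_pos: [507.2, 68.5, 281.5]
tcp_rot: [-3.141, -0.001, 0.447]
contact_force: [-1.0, 3.4, 5.7]
opening: 0.143
```

```bash
python3 -c "
from h import *
delta(507,68.2,122,-20.2)
"
```

```text
t 35.1 grasp [507.2  68.5 126.5] yaw 25.6 open 12.2 F [-1.   3.4  5.7] q6 1.26
delta cm [-0.03  0.02  0.45] rot [-0.    -0.001  0.799]
```

Call:
step_arm:
  deltas:
    - {"translation": [0, 0, 0.06], "rot": [0, 0, 0.12]}
    - {"translation": [0, 0, 0.12], "rot": [0, 0, 0.24]}
    - {"translation": [0, 0, 0.18], "rot": [0, 0, 0.36]}
    - {"translation": [0, 0, 0.24], "rot": [0, 0, 0.48]}
    - {"translation": [0, 0, 0.3], "rot": [0, 0, 0.6]}
    - {"translation": [0, 0, 0.35], "rot": [0, 0, 0.7]}
    - {"translation": [0, 0, 0.38], "rot": [0, 0, 0.78]}
    - {"translation": [0, 0, 0.38], "rot": [0, 0, 0.78]}
  squeeze: 60

```text
clock: 36.1
eef_pos: [507.2, 68.4, 278.4]
tcp_rot: [-3.141, -0.0, -0.334]
contact_force: [-5.1, 2.2, 14.8]
opening: 0.135
```

```bash
python3 -c "
from h import *
delta(507,68.2,122,-20.2)
from rig import readout; print(readout.sense()['wrist_torque'])
"
```

```text
t 36.1 grasp [507.2  68.4 123.4] yaw -19.2 open 11.5 F [-5.1  2.2 14.8] q6 2.04
delta cm [-0.01  0.03  0.14] rot [-0.    -0.     0.018]
[ 0.31072825  0.93655925 -0.11278374]
```

Call:
step_arm:
  deltas:
    - {"translation": [0, 0, 0.01], "rot": [0, 0, 0.04]}
    - {"translation": [0, 0, 0.02], "rot": [0, 0, 0.07]}
    - {"translation": [0, 0, 0.02], "rot": [0, 0, 0.07]}

```text
clock: 36.48
eef_pos: [507.2, 68.5, 278.2]
tcp_rot: [-3.142, -0.001, -0.402]
contact_force: [-4.7, 2.4, 16.1]
opening: 0.132
```

```bash
python3 -c "
from h import *
delta(507,68.2,122,-20.2)
from rig import readout; print(readout.sense()['wrist_torque'])
"
```

```text
t 36.475 grasp [507.2  68.5 123.2] yaw -23.0 open 11.2 F [-4.7  2.4 16.1] q6 2.1
delta cm [-0.    0.03  0.12] rot [-0.    -0.001 -0.049]
[0.4071374  0.93638424 0.81177813]
```

D is against its stop too (0.81 N·m at -23.0°). I'll release and go to B.

Call:
step_arm:
  deltas:
    - {"translation": [0, 0, 0], "rot": [0, 0, 0]}
    - {"translation": [0, 0, 0], "rot": [0, 0, 0]}
    - {"translation": [0, 0, 0], "rot": [0, 0, 0]}
    - {"translation": [0, 0, -2], "rot": [0, 0, 0]}
    - {"translation": [0, 0, -5], "rot": [0, 0, 0]}
    - {"translation": [0, 0, -6.5], "rot": [0, 0, 0]}
    - {"translation": [0, 0, -6.5], "rot": [0, 0, 0]}
  grip: 125

```text
clock: 37.35
eef_pos: [507.3, 68.3, 342.8]
tcp_rot: [-3.141, -0.002, -0.403]
contact_force: [-0.9, -1.2, 1.0]
opening: 0.509
```

```bash
python3 -c "
from h import *
delta(634.3,126.9,165,115.6)
s=grab('side',17)
crop(s,215,110,345,230,6,'pics/s17.png')
"
```

```text
t 37.35 grasp [507.3  68.3 187.8] yaw -23.1 open 43.3 F [-0.9 -1.2  1. ] q6 2.1
delta cm [  9.37 -10.37   2.3 ] rot [ 2.000e-03 -2.000e-03 -2.421e+00]
```

View pics/s17.png

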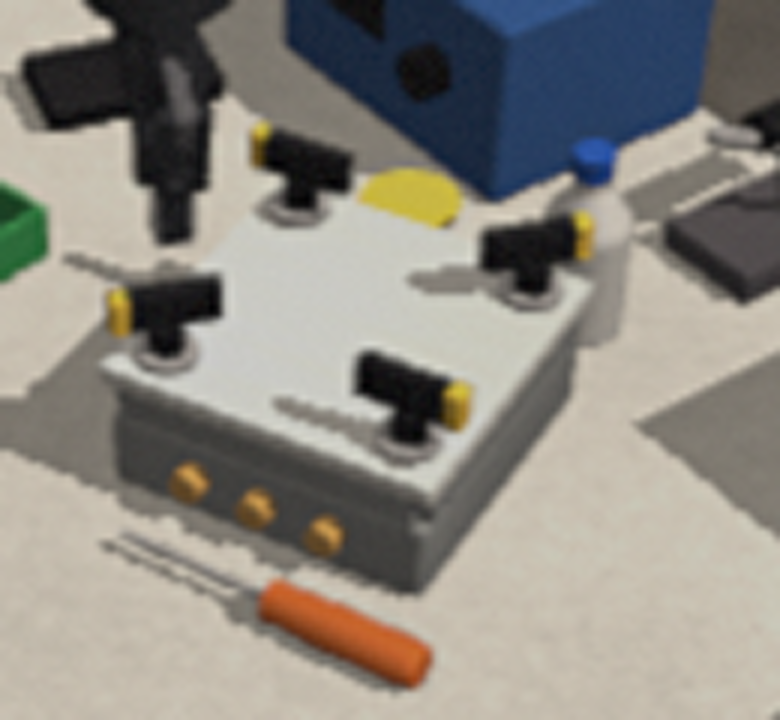

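D's yellow end is at (120,312), pointing outward. Now B.

Call:
step_arm:
  deltas:
    - {"translation": [0, 0, 0], "rot": [0, 0, -0.17]}
    - {"translation": [1.5, -1.5, 0], "rot": [0, 0, -0.34]}
    - {"translation": [3, -3, 0], "rot": [0, 0, -0.51]}
    - {"translation": [4.5, -4.5, 0], "rot": [0, 0, -0.68]}
    - {"translation": [6, -6, 0], "rot": [0, 0, -0.85]}
    - {"translation": [7.5, -7.5, 0], "rot": [0, 0, -1.02]}
    - {"translation": [9, -9, 0], "rot": [0, 0, -1.19]}
    - {"translation": [9.4, -10.4, 0], "rot": [0, 0, -1.36]}

```text
clock: 38.4
eef_pos: [634.9, 127.1, 340.1]
tcp_rot: [-3.14, 0.002, 0.962]
contact_force: [0.1, 0.2, -0.7]
opening: 0.511
```

```bash
python3 -c "
from h import *
delta(634.3,126.9,165,115.6)"
```

```text
t 38.4 grasp [634.9 127.1 185.1] yaw 55.1 open 43.5 F [ 0.1  0.2 -0.7] q6 0.8
delta cm [-0.05 -0.03  2.01] rot [-2.000e-03  1.000e-03 -1.056e+00]
```

Call:
step_arm:
  deltas:
    - {"translation": [0, 0, 0], "rot": [0, 0, -0.17]}
    - {"translation": [0, 0, 0], "rot": [0, 0, -0.34]}
    - {"translation": [0, 0, 0.5], "rot": [0, 0, -0.51]}
    - {"translation": [0, 0, 0.5], "rot": [0, 0, -0.68]}
    - {"translation": [0, 0, 1], "rot": [0, 0, -0.85]}
    - {"translation": [0, 0, 1.5], "rot": [0, 0, -1.0]}
    - {"translation": [0, 0, 2], "rot": [0, 0, -1.056]}
    - {"translation": [0, 0, 2], "rot": [0, 0, -1.056]}

```text
clock: 39.4
eef_pos: [633.8, 127.0, 320.1]
tcp_rot: [-3.139, -0.001, 2.012]
contact_force: [-0.3, -0.2, 0.2]
opening: 0.511
```

```bash
python3 -c "
from h import *
delta(634.3,126.9,126,115.6)"
```

```text
t 39.4 grasp [633.8 127.  165.1] yaw 115.3 open 43.4 F [-0.3 -0.2  0.2] q6 -0.25
delta cm [-0.03  0.06  3.91] rot [-0.003 -0.001 -0.005]
```

Call:
step_arm:
  deltas:
    - {"translation": [0, 0, 1.5], "rot": [0, 0, 0]}
    - {"translation": [0, 0, 3], "rot": [0, 0, 0]}
    - {"translation": [0, 0, 4], "rot": [0, 0, 0]}
    - {"translation": [0, 0, 4], "rot": [0, 0, 0]}

```text
clock: 39.9
eef_pos: [633.9, 127.0, 280.7]
tcp_rot: [-3.139, -0.001, 2.013]
contact_force: [-0.7, 0.8, -0.3]
opening: 0.506
```

Call:
step_arm:
  deltas:
    - {"translation": [0, 0, 0], "rot": [0, 0, 0]}
    - {"translation": [0, 0, 0], "rot": [0, 0, 0]}
    - {"translation": [0, 0, 0], "rot": [0, 0, 0]}
    - {"translation": [0, 0, 0], "rot": [0, 0, 0]}
    - {"translation": [0, 0, 0], "rot": [0, 0, 0]}
    - {"translation": [0, 0, 0], "rot": [0, 0, 0]}
    - {"translation": [0, 0, 0], "rot": [0, 0, 0]}
    - {"translation": [0, 0, 0], "rot": [0, 0, 0]}
  grip: 255
  squeeze: 30

```text
clock: 40.9
eef_pos: [634.4, 127.0, 282.7]
tcp_rot: [3.141, 0.0, 2.013]
contact_force: [-2.5, -1.6, 6.3]
opening: 0.143
```

```bash
python3 -c "
from h import *
delta(634.3,126.9,122,69.8)
"
```

```text
t 40.9 grasp [634.4 127.  127.7] yaw 115.3 open 12.1 F [-2.5 -1.6  6.3] q6 -0.25
delta cm [-0.01 -0.01  0.57] rot [0.001 0.    0.795]
```

Call:
step_arm:
  deltas:
    - {"translation": [0, 0, 0.06], "rot": [0, 0, 0.12]}
    - {"translation": [0, 0, 0.12], "rot": [0, 0, 0.24]}
    - {"translation": [0, 0, 0.18], "rot": [0, 0, 0.36]}
    - {"translation": [0, 0, 0.24], "rot": [0, 0, 0.48]}
    - {"translation": [0, 0, 0.3], "rot": [0, 0, 0.6]}
    - {"translation": [0, 0, 0.35], "rot": [0, 0, 0.7]}
    - {"translation": [0, 0, 0.38], "rot": [0, 0, 0.78]}
    - {"translation": [0, 0, 0.38], "rot": [0, 0, 0.78]}
  squeeze: 60

```text
clock: 41.9
eef_pos: [634.4, 127.0, 279.5]
tcp_rot: [3.141, -0.0, 1.232]
contact_force: [-4.1, -1.2, 11.8]
opening: 0.137
```

```bash
python3 -c "
from h import *
delta(634.3,126.9,122,69.8)
from rig import readout; print(readout.sense()['wrist_torque'])
"
```

```text
t 41.9 grasp [634.4 127.  124.5] yaw 70.6 open 11.7 F [-4.1 -1.2 11.8] q6 0.53
delta cm [-0.01 -0.    0.25] rot [ 0.    -0.     0.013]
[-0.37033807  0.83229942 -0.08312861]
```

Call:
step_arm:
  deltas:
    - {"translation": [0, 0, 0.01], "rot": [0, 0, 0.04]}
    - {"translation": [0, 0, 0.02], "rot": [0, 0, 0.07]}
    - {"translation": [0, 0, 0.02], "rot": [0, 0, 0.07]}

```text
clock: 42.28
eef_pos: [634.3, 127.1, 279.4]
tcp_rot: [3.141, 0.0, 1.164]
contact_force: [-5.2, -1.8, 12.3]
opening: 0.136
```

```bash
python3 -c "
from h import *
delta(634.3,126.9,122,69.8)
from rig import readout; print(readout.sense()['wrist_torque'])
"
```

```text
t 42.275 grasp [634.3 127.1 124.4] yaw 66.7 open 11.6 F [-5.2 -1.8 12.3] q6 0.6
delta cm [-0.02  0.    0.24] rot [ 0.001  0.    -0.054]
[-0.39843769  0.94449804  0.83562243]
```

B is against its stop (0.84 N·m at 66.7°). I'll release and go to C.

Call:
step_arm:
  deltas:
    - {"translation": [0, 0, 0], "rot": [0, 0, 0]}
    - {"translation": [0, 0, 0], "rot": [0, 0, 0]}
    - {"translation": [0, 0, 0], "rot": [0, 0, 0]}
    - {"translation": [0, 0, -2], "rot": [0, 0, 0]}
    - {"translation": [0, 0, -5], "rot": [0, 0, 0]}
    - {"translation": [0, 0, -6.5], "rot": [0, 0, 0]}
    - {"translation": [0, 0, -6.5], "rot": [0, 0, 0]}
  grip: 125

```text
clock: 43.15
eef_pos: [634.7, 127.1, 344.9]
tcp_rot: [3.139, -0.002, 1.163]
contact_force: [0.7, -0.5, -0.4]
opening: 0.511
```

```bash
python3 -c "
from h import *
delta(566.1,-59.6,165,115.6)
s=grab('side',18)
crop(s,215,110,345,230,6,'pics/s18.png')
"
```

```text
t 43.15 grasp [634.7 127.1 189.9] yaw 66.6 open 43.5 F [ 0.7 -0.5 -0.4] q6 0.6
delta cm [-19.87   1.1    2.46] rot [ 0.003 -0.001 -0.855]
```

View pics/s18.png

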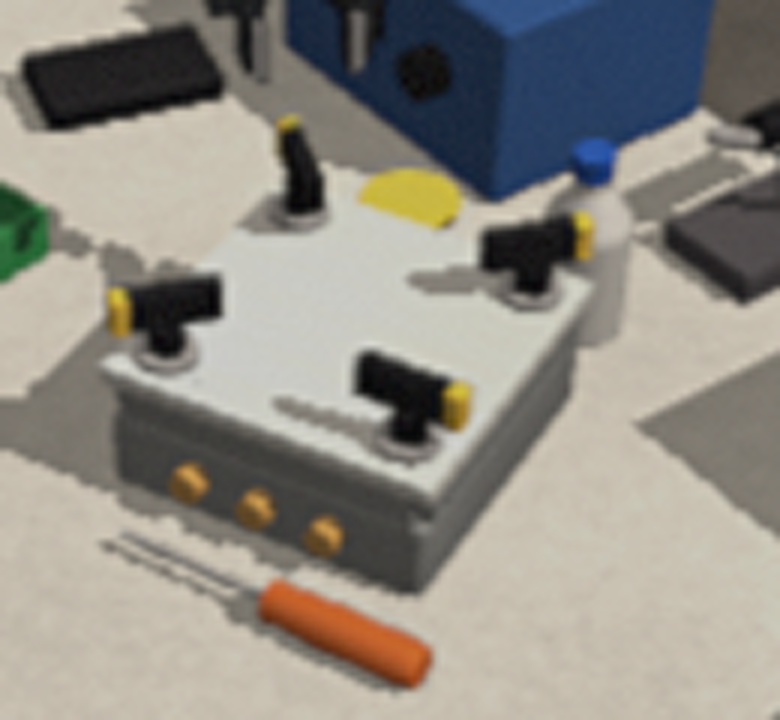

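B's yellow end is at (290,125), pointing outward. C is the last.

Call:
step_arm:
  deltas:
    - {"translation": [-3.9, 0.2, 0], "rot": [0, 0, -0.16]}
    - {"translation": [-7.9, 0.4, 0], "rot": [0, 0, -0.32]}
    - {"translation": [-11.8, 0.6, 0], "rot": [0, 0, -0.48]}
    - {"translation": [-15.8, 0.8, 0], "rot": [0, 0, -0.64]}
    - {"translation": [-19.9, 1.1, 0], "rot": [0, 0, -0.8]}
    - {"translation": [-19.9, 1.1, 1.5], "rot": [0, 0, -0.855]}
    - {"translation": [-19.9, 1.1, 2.5], "rot": [0, 0, -0.855]}
    - {"translation": [-19.9, 1.1, 2.5], "rot": [0, 0, -0.855]}

```text
clock: 44.2
eef_pos: [565.0, -59.6, 316.7]
tcp_rot: [-3.139, -0.001, 2.017]
contact_force: [-0.1, -0.1, 1.6]
opening: 0.511
```

```bash
python3 -c "
from h import *
delta(566.1,-59.6,126,115.6)"
```

```text
t 44.2 grasp [565.  -59.6 161.7] yaw 115.6 open 43.5 F [-0.1 -0.1  1.6] q6 -0.55
delta cm [-0.05  0.1   3.57] rot [-0.002 -0.001 -0.001]
```

Call:
step_arm:
  deltas:
    - {"translation": [0, 0.1, 1.5], "rot": [0, 0, 0]}
    - {"translation": [0, 0.1, 2.8], "rot": [0, 0, 0]}
    - {"translation": [0, 0.1, 3.6], "rot": [0, 0, 0]}
    - {"translation": [0, 0.1, 3.6], "rot": [0, 0, 0]}

```text
clock: 44.7
eef_pos: [566.1, -59.4, 281.2]
tcp_rot: [-3.14, -0.001, 2.018]
contact_force: [-0.3, -0.7, -0.7]
opening: 0.507
```

Call:
step_arm:
  deltas:
    - {"translation": [0, 0, 0], "rot": [0, 0, 0]}
    - {"translation": [0, 0, 0], "rot": [0, 0, 0]}
    - {"translation": [0, 0, 0], "rot": [0, 0, 0]}
    - {"translation": [0, 0, 0], "rot": [0, 0, 0]}
    - {"translation": [0, 0, 0], "rot": [0, 0, 0]}
    - {"translation": [0, 0, 0], "rot": [0, 0, 0]}
    - {"translation": [0, 0, 0], "rot": [0, 0, 0]}
    - {"translation": [0, 0, 0], "rot": [0, 0, 0]}
  grip: 255
  squeeze: 30

```text
clock: 45.7
eef_pos: [566.3, -59.7, 282.5]
tcp_rot: [-3.141, 0.0, 2.018]
contact_force: [-3.1, -2.0, 5.6]
opening: 0.147
```

```bash
python3 -c "
from h import *
delta(566.1,-59.6,122,69.8)
"
```

```text
t 45.7 grasp [566.3 -59.7 127.5] yaw 115.6 open 12.5 F [-3.1 -2.   5.6] q6 -0.55
delta cm [ 0.02 -0.01  0.55] rot [-0.     0.     0.799]
```

Call:
step_arm:
  deltas:
    - {"translation": [0, 0, 0.06], "rot": [0, 0, 0.12]}
    - {"translation": [0, 0, 0.12], "rot": [0, 0, 0.24]}
    - {"translation": [0, 0, 0.18], "rot": [0, 0, 0.36]}
    - {"translation": [0, 0, 0.24], "rot": [0, 0, 0.48]}
    - {"translation": [0, 0, 0.3], "rot": [0, 0, 0.6]}
    - {"translation": [0, 0, 0.35], "rot": [0, 0, 0.7]}
    - {"translation": [0, 0, 0.38], "rot": [0, 0, 0.78]}
    - {"translation": [0, 0, 0.38], "rot": [0, 0, 0.78]}
  squeeze: 60

```text
clock: 46.7
eef_pos: [565.6, -59.9, 279.4]
tcp_rot: [-3.14, 0.001, 1.237]
contact_force: [-9.5, -2.3, 16.8]
opening: 0.135
```

Call:
step_arm:
  deltas:
    - {"translation": [0, 0, 0.01], "rot": [0, 0, 0.04]}
    - {"translation": [0, 0, 0.02], "rot": [0, 0, 0.07]}
    - {"translation": [0, 0, 0.02], "rot": [0, 0, 0.07]}

```text
clock: 47.08
eef_pos: [565.6, -59.8, 279.2]
tcp_rot: [-3.14, 0.002, 1.169]
contact_force: [-10.3, -2.9, 18.1]
opening: 0.137
```

```bash
python3 -c "
from h import *
delta(566.1,-59.6,122,69.8)
from rig import readout; print(readout.sense()['wrist_torque'])
"
```

```text
t 47.075 grasp [565.6 -59.8 124.2] yaw 67.0 open 11.7 F [-10.3  -2.9  18.1] q6 0.29
delta cm [0.04 0.04 0.22] rot [-0.001  0.002 -0.049]
[-0.50730788  1.71295286  0.81851722]
```

C is against its stop (0.82 N·m). I'll release, retreat clear of the scene and check in both views.

Call:
step_arm:
  deltas:
    - {"translation": [0, 0, 0], "rot": [0, 0, 0]}
    - {"translation": [0, 0, 0], "rot": [0, 0, 0]}
    - {"translation": [0, 0, 0], "rot": [0, 0, 0]}
    - {"translation": [0, 0, -2], "rot": [0, 0, 0]}
    - {"translation": [0, 0, -6], "rot": [0, 0, 0]}
    - {"translation": [0, 0, -11], "rot": [0, 0, 0]}
    - {"translation": [0, 0, -16], "rot": [0, 0, 0]}
    - {"translation": [0, 0, -20], "rot": [0, 0, 0]}
  grip: 125

```text
clock: 48.08
eef_pos: [566.4, -59.5, 480.2]
tcp_rot: [3.14, -0.001, 1.168]
contact_force: [0.3, -1.1, -1.7]
opening: 0.51
```

```bash
python3 -c "
from h import *
delta(350,430,270,67)"
```

```text
t 48.075 grasp [566.4 -59.5 325.2] yaw 66.9 open 43.4 F [ 0.3 -1.1 -1.7] q6 0.3
delta cm [ 36.53 -39.11   5.49] rot [ 0.002 -0.001 -0.002]
```

Call:
step_arm:
  deltas:
    - {"translation": [3.5, -3.7, 0], "rot": [0, 0, 0]}
    - {"translation": [7, -7.5, 0], "rot": [0, 0, 0]}
    - {"translation": [10.5, -11.2, 0], "rot": [0, 0, 0]}
    - {"translation": [14, -15, 0], "rot": [0, 0, 0]}
    - {"translation": [17.5, -18.7, 0], "rot": [0, 0, 0]}
    - {"translation": [21, -22.5, 0], "rot": [0, 0, 0]}
    - {"translation": [24.5, -26.2, 0], "rot": [0, 0, 0]}
    - {"translation": [28, -30, 0], "rot": [0, 0, 0]}

```text
clock: 49.08
eef_pos: [399.3, 317.2, 478.1]
tcp_rot: [3.141, -0.0, 1.168]
contact_force: [-0.1, 0.2, -0.4]
opening: 0.511
```

Call:
step_arm:
  deltas:
    - {"translation": [3.5, -3.7, 0], "rot": [0, 0, 0]}
    - {"translation": [7, -7.5, 0], "rot": [0, 0, 0]}
    - {"translation": [8.5, -9, 0], "rot": [0, 0, 0]}
    - {"translation": [8.5, -9, 0], "rot": [0, 0, 0]}

```text
clock: 49.58
eef_pos: [350.4, 430.0, 477.7]
tcp_rot: [3.142, 0.001, 1.17]
contact_force: [0.1, 0.2, -0.7]
opening: 0.513
```

```bash
python3 -c "
from h import *
s=grab('side',20);t=grab('top',20)
crop(s,215,90,405,290,3.9,'pics/s20.png');crop(t,160,80,420,250,3,'pics/t20.png');crop(t,160,80,310,200,5,'pics/t20b.png')"
```

```text
(no output)
```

View pics/s20.png

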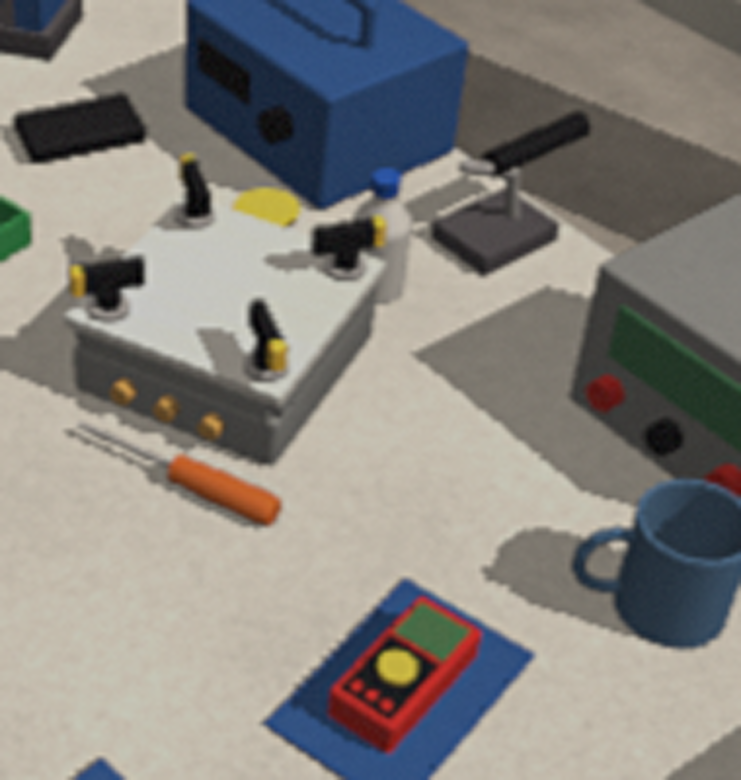

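View pics/t20.png

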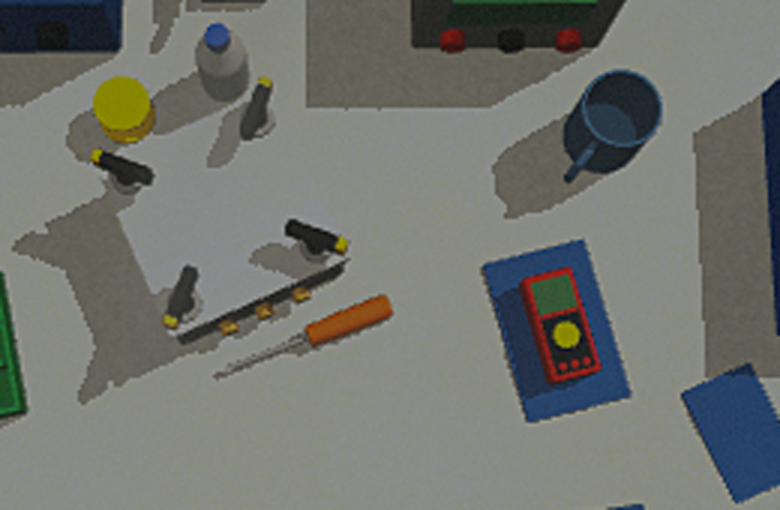

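View pics/t20b.png

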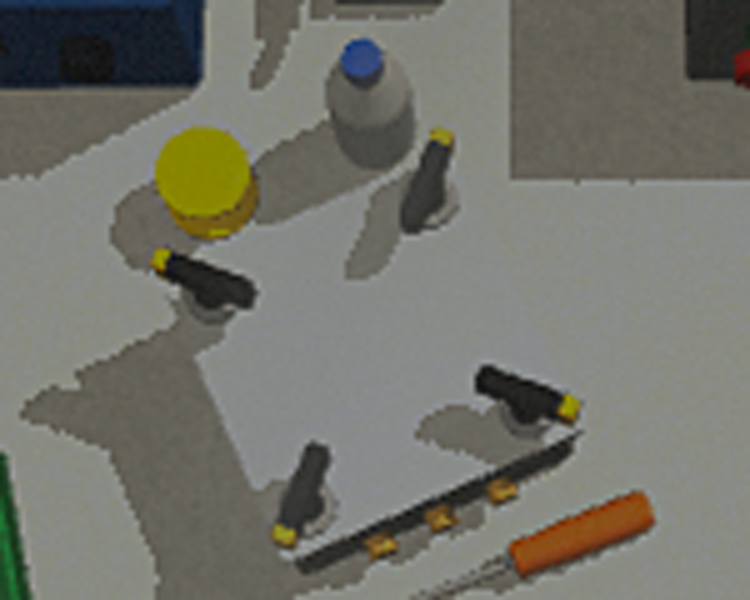

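Both final views agree:
- **Knobs:** all four yellow ends point straight outward. In the 5x top crop they are at (440,135), (162,260), (570,407) and (285,535).
- **Meter:** it is flat and lengthwise near the middle of the 170x110 mat.
- **Bystanders:** in the crops, the flask, spool and screwdriver are at their first positions.

I'll hand in the job.

```bash
python3 -c "
from rig import ticket
print(ticket.sign_off())"
```

```text
the job is handed in; nothing more can be done
None
```

The meter is lying flat and lengthwise on the 170 x 110 mm blue mat, and the cover is clamped down. I handed the job in at about 49.7 s of the 72 s allowed; no verdict was reported.

- **Clamping order:** In each round I turned the knob by the flask, then its diagonal opposite by the tray side, then the one by the spool, then the near-right one. In round one each knob was set to about half way, 46° before home. In round two each was turned until it met its stop.
- **Stop checks:** Wrist torque rose from about 0.1 N·m to 0.7–0.8 N·m at three of the stops. At the last knob I took only the final reading, 0.82 N·m. Every knob's tool yaw ended about 3° past the home angle I had worked out, which I put down to give in the arm and pads.
- **Final pictures:** All four yellow ends point straight away from the middle of the cover. The meter sits near the middle of the mat, along it. The flask, spool and screwdriver look unmoved.
- **What went wrong or disagreed:**
  - My first grip on the first knob was too low and caught the neck (18 mm opening), so I released and gripped again higher before turning.
  - The side view put the gripper about 3 mm off from the arm's own reading, which was within the jaw margin.
- **Not checked:** I did not measure the cover's seated height directly. That it is down rests on the stop torques and knob angles.

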